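# Stop the sander, make up the kit, release the stop

## Robot

A 6-joint arm with a two-finger parallel gripper is mounted at the origin on the work surface. World frame = base frame: x ahead of the robot, y to its left, z up, the work surface at z = 0. Lengths are in m, angles in rad, forces in N, time in s.
With the tool pointing down it reaches from about 0.35 to 0.775 m from the base axis. Payload 5.5 kg.
Tool frame: the origin (TCP) lies on the centre line of the jaws, within the pads' length; the fingertips stand 8 mm ahead of it and the grasp point (between the pads) lies 11 mm behind it; z points along the fingers, y is the direction in which the jaws open and shut (so a half turn about z gives the same grasp; the last joint's range is limited). The gripper opens to 85 mm and grips with 20 to 120 N. Pads are 22 mm wide; open, the fingers measure 114 mm over their backs; the gripper's body (76 mm by 85 mm) begins 54 mm behind the grasp point. The pads swing forward as they close: fully open they stand 13 mm farther back than shut.
Start: joints at [1.07, 0.313, 0.046, 1.304, 0, 1.431], TCP at [0.203, 0.538, 0.239] pointing down, gripper open.
Joint ranges: [-2.76, 2.76], [-0.86, 1.69], [-1.03, 1.26], [-2.2, 2.34], [-1.47, 1.5], [-3.14, 3.14]. Speed limits (rad/s): [2.57, 2.57, 3.14, 3.14, 3.14, 3.14].

## Interface

Orientations are given as a unit quaternion [x, y, z, w].
In Python, from workcell import robot, capture, order, finder gives the robot as it stands. The module is installed in compiled form; this text tells all that it offers.
- The arm moves only by the shell command python3 -m creep 'ROWS' [OPENING]. ROWS is a JSON object of lists of equal length, an entry for each row: "dp": the shift along the tool's x, y, z in mm, a list of three; "yaw": the turn about the tool's z in degrees. A call has 1 to 20 rows; each row is the pose to reach, as a shift and turn from the pose commanded when the call began, along the tool's axes at that moment; what a row does not reach only later rows make up. A row lasts 1/8 s, in which the tool goes at most 62.5 mm and 10.7 degrees, less where a joint would pass 70% of its speed; a pose out of reach is approached as far as the arm can. A call with a gripper value outside its range is refused whole. OPENING is the finger opening in mm, from 0 to 85.4, set as the call begins (- or left out, the last holds). The fingers move at their own pace and stop on an object; the grip force is fixed at half the most. Time passes only in rows, so rows that repeat a pose let the fingers close. It gives the time, the measured TCP pose, the force and the opening at its end, in the units of the state.
- robot.state(): the state, without advancing time (a new reading comes with each control period).
- capture(name): name is "scene" or "side" or "wrist"; returns a dict with "frame" (384x512x3 uint8, red, green, blue), "vertical_fov" (degrees; the focal length in pixels is half the picture's height over the tangent of half this angle, whatever the lens; pixels are square), "cx", "cy" (the principal point, pixels), "eye" and "rotation" of the camera in the world; the wrist camera has in their place "hand_eye" (4x4, takes a point from camera to tool coordinates, whose origin is the TCP and whose axes are the flange's). Camera axes: x right, y down, z forward; pixel columns grow to the right and rows downward; lengths in m; the calibration is good to about 2 mm. A picture is of the moment at which its call begins: read the wrist's pose just before it. There is no depth.
- order.job_done(): hands the job in, once; it reports no verdict.
Trained networks look in the newest picture that a camera, given by its name, has taken for a name from the list of things; names that differ only in an ending like _2 or _b are one class to them, and where a whole thing is asked for, a point or a joint stands for the part that bears it (a point fixed in the world has none). Each returns a list of dicts, best first, with "confidence" (0 to 1); they miss things now and then, are a little off and sometimes report something else, mostly with a low value. They report only what shows in the picture. A call takes as long as a camera call. They do not tell look-alikes from the thing itself.
- finder.look_for(name, camera): "pixel" ([row, column] in pixels, amid what is visible of it).
The state is a dict: "time_s": time; "joint_pos": joint angles; "qd": joint speeds; "effort": joint torques, N m; "position": TCP position; "tool_rot": TCP orientation; "contact_force": force on the tool from outside, world axes, zero at the start; "moment": the same for the moment, N m; "gripper_width": opening from 0.0 (shut) to 1.0 (fully open).
Only numpy, scipy, OpenCV 4.12 (cv2) and the standard library are available. Lean on these libraries where they do the work, as an engineer would, in place of code of your own. Each camera call takes 0.05 s, during which the arm holds its last target.

## Task

Before touching any part, press the sander's red mushroom stop fully down so that it stays down. With the stop down, make up the kit: the grey tray must hold exactly one of every kind of part that is here (bracket, cover, shaft, and the crank, collar and guide block if they are about), each resting on the tray's floor; it already holds one part, so do not add a second of that kind, and leave the spares out of the tray on the bench. When the kit is complete, turn the stop's head clockwise to its end so that it comes back up, and leave the other things on the bench alone.

Things in the scene. Friction and masses are not known exactly. Their poses are not given: they have to be found in the camera images.
- tray: grey open kit tray, fixed to the bench, outside 270 (its x) x 220 (its y) mm, walls 6 mm thick and 28 mm high, floor 6 mm thick, no dividers. Origin at the centre of its underside on the bench; x, y along its sides, z up. It already holds one part at the start
- board: green cutting mat lying on the bench, fixed, 330 x 330 x 6 mm, on which the parts lie about 95 mm apart. Origin at the centre of its underside
- stop_top (a point): centre of the flat top of the red mushroom head of the sander's stop, on its vertical axis (z up). The head is 42 mm across and 20 mm thick; up, its top stands 87 mm above the bench, its underside 9 mm above the black collar (58 mm above the bench) on a yellow box 85 x 85 mm wide
- stop_press (a joint): how far the stop's head is pressed down, m: 0 up, 0.008 fully home. Its spring and catch take 4 to 6 N; left at any depth it stays there
- stop_turn (a joint): how far the stop's head is turned clockwise seen from above, rad: 0 at the start, 0.9 at its end stop. When the head is down, turning it to the end stop makes a cam lift it the 8 mm back up (let the hand rise with it); it needs about 0.03 N m and stays where it is left
- bracket_a_mid (a point): a blue bearing bracket shaped like an upside-down T: foot plate 56 x 30 x 8 mm, upright web 14 mm thick (along its x) and 30 mm wide (along its y) over the middle, 42 mm tall in all. Point at its centre, 21 mm above its underside; x along the foot plate, z up the web. 70 g. One of two alike (bracket_a, bracket_b)
- bracket_b_mid (a point): a blue bearing bracket shaped like an upside-down T: foot plate 56 x 30 x 8 mm, upright web 14 mm thick (along its x) and 30 mm wide (along its y) over the middle, 42 mm tall in all. Point at its centre, 21 mm above its underside; x along the foot plate, z up the web. 70 g. One of two alike (bracket_a, bracket_b)
- cover_a_mid (a point): a round dark wood cover, disc 52 mm across and 8 mm thick, with a pale wooden grip knob 18 mm across and 26 mm tall on its middle, 34 mm tall in all. Point on its axis, 17 mm above its underside; z up the knob. 50 g. One of two alike (cover_a, cover_b)
- cover_b_mid (a point): a round dark wood cover, disc 52 mm across and 8 mm thick, with a pale wooden grip knob 18 mm across and 26 mm tall on its middle, 34 mm tall in all. Point on its axis, 17 mm above its underside; z up the knob. 50 g. One of two alike (cover_a, cover_b)
- shaft_a_mid (a point): a brass shaft lying down: round rod 10 mm across and 66 mm long along its x, with a square hub 22 (x) x 20 x 20 mm round its middle on which it rests. Point at the centre of the hub, 10 mm above its underside. 90 g. One of two alike (shaft_a, shaft_b)
- shaft_b_mid (a point): a brass shaft lying down: round rod 10 mm across and 66 mm long along its x, with a square hub 22 (x) x 20 x 20 mm round its middle on which it rests. Point at the centre of the hub, 10 mm above its underside. 90 g. One of two alike (shaft_a, shaft_b)
- crank_mid (a point): a flat steel crank arm lying down: bar 56 (its x) x 14 x 12 mm with a round hub 20 mm across and 14 mm tall at its -x end and a red plastic pin 14 mm across and 26 mm tall at its +x end, 73 mm long in all. Point at the centre of the bar, 6 mm above its underside; 70 g. There is at most one; may be absent
- collar_mid (a point): a bright aluminium collar, 34 mm across and 18 mm tall, standing on its flat face, with a dark bore. Point at its centre, 9 mm above its underside. 70 g. There is at most one; may be absent
- block_mid (a point): a pale wooden guide block 44 (its x) x 26 (its y) x 22 (z) mm with a dark groove across its top. Point at its centre, 11 mm above its underside. 40 g. There is at most one; may be absent
- glue: white glue bottle, 48 mm across, 95 mm tall, standing; a bystander, leave alone
- screwdriver: screwdriver, 170 mm, lying; a bystander, leave alone
- brush: bench brush lying; a bystander, leave alone
- offcut: dark wood offcut 60 x 32 x 20 mm; a bystander, leave alone
- sanding_block: cork sanding block 85 x 45 x 30 mm; a bystander, leave alone
- hammer: hammer lying at the bench's right; a bystander, leave alone
There are look-alikes about, which are no part of the job. What is shaped like the part that bears stop_top but white is not meant.

How it is judged:
On the way, in this order (a step that is already met when the one before it is completed fails the run):
1. the stop is pressed down (6 of 8 mm or more) and stays so, while no part has been carried away (each within 100 mm of its start) (value of joint stop_press above 0.006 m and distance of each of bracket_a_mid, bracket_b_mid, cover_a_mid, cover_b_mid, shaft_a_mid, shaft_b_mid, crank_mid, collar_mid, block_mid from where it was at the start of the episode below 0.1 m), for 0.2 s.
2. with the stop still down, the tray holds exactly one of every kind of part present, spares outside on the bench (value of joint stop_press above 0.006 m and ((x of bracket_a_mid in the frame of tray between -0.125 and 0.125 m and y of bracket_a_mid in the frame of tray between -0.1 and 0.1 m and z of bracket_a_mid in the frame of tray between 0 and 0.035 m) or (x of bracket_b_mid in the frame of tray between -0.125 and 0.125 m and y of bracket_b_mid in the frame of tray between -0.1 and 0.1 m and z of bracket_b_mid in the frame of tray between 0 and 0.035 m)) and (((x of bracket_a_mid in the frame of tray below -0.14 m or x of bracket_a_mid in the frame of tray above 0.14 m or y of bracket_a_mid in the frame of tray below -0.115 m or y of bracket_a_mid in the frame of tray above 0.115 m) and height (world z) of bracket_a_mid between 0 and 0.06 m) or ((x of bracket_b_mid in the frame of tray below -0.14 m or x of bracket_b_mid in the frame of tray above 0.14 m or y of bracket_b_mid in the frame of tray below -0.115 m or y of bracket_b_mid in the frame of tray above 0.115 m) and height (world z) of bracket_b_mid between 0 and 0.06 m)) and ((x of cover_a_mid in the frame of tray between -0.125 and 0.125 m and y of cover_a_mid in the frame of tray between -0.1 and 0.1 m and z of cover_a_mid in the frame of tray between 0 and 0.031 m) or (x of cover_b_mid in the frame of tray between -0.125 and 0.125 m and y of cover_b_mid in the frame of tray between -0.1 and 0.1 m and z of cover_b_mid in the frame of tray between 0 and 0.031 m)) and (((x of cover_a_mid in the frame of tray below -0.14 m or x of cover_a_mid in the frame of tray above 0.14 m or y of cover_a_mid in the frame of tray below -0.115 m or y of cover_a_mid in the frame of tray above 0.115 m) and height (world z) of cover_a_mid between 0 and 0.06 m) or ((x of cover_b_mid in the frame of tray below -0.14 m or x of cover_b_mid in the frame of tray above 0.14 m or y of cover_b_mid in the frame of tray below -0.115 m or y of cover_b_mid in the frame of tray above 0.115 m) and height (world z) of cover_b_mid between 0 and 0.06 m)) and ((x of shaft_a_mid in the frame of tray between -0.125 and 0.125 m and y of shaft_a_mid in the frame of tray between -0.1 and 0.1 m and z of shaft_a_mid in the frame of tray between 0 and 0.024 m) or (x of shaft_b_mid in the frame of tray between -0.125 and 0.125 m and y of shaft_b_mid in the frame of tray between -0.1 and 0.1 m and z of shaft_b_mid in the frame of tray between 0 and 0.024 m)) and (((x of shaft_a_mid in the frame of tray below -0.14 m or x of shaft_a_mid in the frame of tray above 0.14 m or y of shaft_a_mid in the frame of tray below -0.115 m or y of shaft_a_mid in the frame of tray above 0.115 m) and height (world z) of shaft_a_mid between 0 and 0.06 m) or ((x of shaft_b_mid in the frame of tray below -0.14 m or x of shaft_b_mid in the frame of tray above 0.14 m or y of shaft_b_mid in the frame of tray below -0.115 m or y of shaft_b_mid in the frame of tray above 0.115 m) and height (world z) of shaft_b_mid between 0 and 0.06 m)) and x of crank_mid in the frame of tray between -0.125 and 0.125 m and y of crank_mid in the frame of tray between -0.1 and 0.1 m and z of crank_mid in the frame of tray between 0 and 0.02 m and x of collar_mid in the frame of tray between -0.125 and 0.125 m and y of collar_mid in the frame of tray between -0.1 and 0.1 m and z of collar_mid in the frame of tray between 0 and 0.023 m and x of block_mid in the frame of tray between -0.125 and 0.125 m and y of block_mid in the frame of tray between -0.1 and 0.1 m and z of block_mid in the frame of tray between 0 and 0.025 m), for 0.3 s.
3. the stop's head is turned clockwise by 0.7 rad or more and is back up (within 2 mm) (value of joint stop_press below 0.002 m and value of joint stop_turn above 0.7 rad), for 0.2 s.
At the end, for the whole second after the job is handed in: One of each kind of part present lies in the tray (centre inside the walls, at most 8 mm above its height on the floor), the spares lie outside it on the bench, and the stop is up (within 2 mm), its head turned 0.7 rad or more clockwise (all of step 3 and ((x of bracket_a_mid in the frame of tray between -0.125 and 0.125 m and y of bracket_a_mid in the frame of tray between -0.1 and 0.1 m and z of bracket_a_mid in the frame of tray between 0 and 0.035 m) or (x of bracket_b_mid in the frame of tray between -0.125 and 0.125 m and y of bracket_b_mid in the frame of tray between -0.1 and 0.1 m and z of bracket_b_mid in the frame of tray between 0 and 0.035 m)) and (((x of bracket_a_mid in the frame of tray below -0.14 m or x of bracket_a_mid in the frame of tray above 0.14 m or y of bracket_a_mid in the frame of tray below -0.115 m or y of bracket_a_mid in the frame of tray above 0.115 m) and height (world z) of bracket_a_mid between 0 and 0.06 m) or ((x of bracket_b_mid in the frame of tray below -0.14 m or x of bracket_b_mid in the frame of tray above 0.14 m or y of bracket_b_mid in the frame of tray below -0.115 m or y of bracket_b_mid in the frame of tray above 0.115 m) and height (world z) of bracket_b_mid between 0 and 0.06 m)) and ((x of cover_a_mid in the frame of tray between -0.125 and 0.125 m and y of cover_a_mid in the frame of tray between -0.1 and 0.1 m and z of cover_a_mid in the frame of tray between 0 and 0.031 m) or (x of cover_b_mid in the frame of tray between -0.125 and 0.125 m and y of cover_b_mid in the frame of tray between -0.1 and 0.1 m and z of cover_b_mid in the frame of tray between 0 and 0.031 m)) and (((x of cover_a_mid in the frame of tray below -0.14 m or x of cover_a_mid in the frame of tray above 0.14 m or y of cover_a_mid in the frame of tray below -0.115 m or y of cover_a_mid in the frame of tray above 0.115 m) and height (world z) of cover_a_mid between 0 and 0.06 m) or ((x of cover_b_mid in the frame of tray below -0.14 m or x of cover_b_mid in the frame of tray above 0.14 m or y of cover_b_mid in the frame of tray below -0.115 m or y of cover_b_mid in the frame of tray above 0.115 m) and height (world z) of cover_b_mid between 0 and 0.06 m)) and ((x of shaft_a_mid in the frame of tray between -0.125 and 0.125 m and y of shaft_a_mid in the frame of tray between -0.1 and 0.1 m and z of shaft_a_mid in the frame of tray between 0 and 0.024 m) or (x of shaft_b_mid in the frame of tray between -0.125 and 0.125 m and y of shaft_b_mid in the frame of tray between -0.1 and 0.1 m and z of shaft_b_mid in the frame of tray between 0 and 0.024 m)) and (((x of shaft_a_mid in the frame of tray below -0.14 m or x of shaft_a_mid in the frame of tray above 0.14 m or y of shaft_a_mid in the frame of tray below -0.115 m or y of shaft_a_mid in the frame of tray above 0.115 m) and height (world z) of shaft_a_mid between 0 and 0.06 m) or ((x of shaft_b_mid in the frame of tray below -0.14 m or x of shaft_b_mid in the frame of tray above 0.14 m or y of shaft_b_mid in the frame of tray below -0.115 m or y of shaft_b_mid in the frame of tray above 0.115 m) and height (world z) of shaft_b_mid between 0 and 0.06 m)) and x of crank_mid in the frame of tray between -0.125 and 0.125 m and y of crank_mid in the frame of tray between -0.1 and 0.1 m and z of crank_mid in the frame of tray between 0 and 0.02 m and x of collar_mid in the frame of tray between -0.125 and 0.125 m and y of collar_mid in the frame of tray between -0.1 and 0.1 m and z of collar_mid in the frame of tray between 0 and 0.023 m and x of block_mid in the frame of tray between -0.125 and 0.125 m and y of block_mid in the frame of tray between -0.1 and 0.1 m and z of block_mid in the frame of tray between 0 and 0.025 m); the robot touches nothing.
It fails at once if a bystander (glue, screwdriver, brush, offcut, sanding block, hammer) is moved more than 40 mm (distance of any of glue, screwdriver, brush, offcut, sanding_block, hammer from where it was at the start of the episode above 0.04 m).
Of crank, collar, block only 2 to 3 are there at a start; the rules pass over those that are not, and their reading is None.
At some moment in a run one of bracket_a, bracket_b, cover_a, cover_b, shaft_a, shaft_b, crank, collar, block may be knocked a few centimetres aside while the robot is not near it.
Once in a run the grip may slacken for a moment while it holds something.
It also fails if it takes over 208 s, if anything falls off the work surface, if the arm or the gripper's body presses on something with over 40 N, if the wrist force passes 120 N, or if a joint passes its speed limit or range.

## Working session

There is one attempt and no reset: what is moved stays moved. The work goes in short steps, Python scripts to look and compute and a shell command to move; the robot and the scene stay as the last step left them, time stands still between calls to the robot, and variables do not carry over. Pictures are saved under pics/ and viewed, and the job is handed in when it is done.

```bash
mkdir -p pics; ls; cat > h.py <<'E'
import numpy as np, cv2, json
from workcell import robot, capture, order, finder
from scipy.spatial.transform import Rotation as R
def snap(name,fn=None,scale=1.5):
    s=robot.state()
    c=capture(name)
    c['state']=s
    if fn:
        im=cv2.cvtColor(c['frame'],cv2.COLOR_RGB2BGR)
        cv2.imwrite('pics/'+fn,cv2.resize(im,None,fx=scale,fy=scale,interpolation=cv2.INTER_CUBIC))
    return c
def cam(c):
    f=c['frame'].shape[0]/2/np.tan(np.radians(c['vertical_fov'])/2)
    if 'eye' in c: return f,np.array(c['eye']),np.array(c['rotation'])
    s=c['state'];T=np.eye(4);T[:3,:3]=R.from_quat(s['tool_rot']).as_matrix();T[:3,3]=s['position']
    T=T@np.array(c['hand_eye']);return f,T[:3,3],T[:3,:3]
def p2w(c,row,col,z):
    f,e,Rm=cam(c)
    if Rm.shape!=(3,3): Rm=R.from_quat(Rm).as_matrix()
    d=Rm@np.array([(col-c['cx'])/f,(row-c['cy'])/f,1.])
    return e+d*(z-e[2])/d[2]
def w2p(c,p):
    f,e,Rm=cam(c)
    q=Rm.T@(np.array(p)-e)
    return np.array([c['cy']+f*q[1]/q[2],c['cx']+f*q[0]/q[2]])
E
python3 - <<'E'
from h import *
np.set_printoptions(precision=4,suppress=True)
s=robot.state();print(s)
for n in ['scene','side','wrist']:
    c=snap(n,n+'0.png'); print(n,{k:v for k,v in c.items() if k not in('frame','state')})
    for t in ['tray','board','stop_top','bracket_a_mid','cover_a_mid','shaft_a_mid','crank_mid','collar_mid','block_mid']:
        print(t,[(np.round(d['pixel']).tolist(),round(d['confidence'],2)) for d in finder.look_for(t,n)])
E
```

```text
pics
{'time_s': 0.0, 'joint_pos': array([1.0704, 0.314 , 0.045 , 1.3036, 0.    , 1.4312]), 'qd': array([ 0.0002,  0.    , -0.0008, -0.0005,  0.0007, -0.0006]), 'effort': array([  0.0007, -48.0628,  29.8534,   0.0195,  -0.0001,  -0.    ]), 'position': array([0.2028, 0.5375, 0.2384]), 'tool_rot': array([ 0.1794,  0.9838, -0.0009, -0.0003]), 'contact_force': array([-0.5242, -0.0184,  0.8851]), 'moment': array([-0.0398,  0.0185,  0.0022]), 'gripper_width': 1.0029494213188714}
scene {'vertical_fov': 46.534730281583485, 'cx': 256.74150637124416, 'cy': 191.51947302394083, 'eye': array([1.4312, 0.6542, 1.024 ]), 'rotation': array([ 0.3967,  0.8121, -0.3819, -0.1933])}
tray [([200.0, 234.0], 0.57)]
board [([247.0, 315.0], 0.96), ([219.0, 326.0], 0.38)]
stop_top [([130.0, 218.0], 0.55)]
bracket_a_mid [([150.0, 189.0], 0.71), ([190.0, 258.0], 0.46)]
cover_a_mid [([238.0, 311.0], 0.43)]
shaft_a_mid [([221.0, 327.0], 0.54), ([247.0, 336.0], 0.42), ([230.0, 345.0], 0.39)]
crank_mid [([226.0, 283.0], 0.52)]
collar_mid []
block_mid [([248.0, 333.0], 0.6)]
side {'vertical_fov': 48.078100812707746, 'c
[... 279 characters left out ...]
d [([213.0, 186.0], 0.49)]
cover_a_mid []
shaft_a_mid [([324.0, 190.0], 0.65), ([253.0, 270.0], 0.6), ([231.0, 268.0], 0.42)]
crank_mid []
collar_mid [([230.0, 269.0], 0.49)]
block_mid [([272.0, 269.0], 0.48), ([272.0, 244.0], 0.47)]
wrist {'vertical_fov': 65.73266956810554, 'cx': 261.083731104944, 'cy': 187.8204405345175, 'hand_eye': array([[ 0.0004, -0.9569, -0.2904,  0.0738],
       [ 1.    ,  0.0007, -0.0008,  0.0006],
       [ 0.001 , -0.2904,  0.9569, -0.1349],
       [ 0.    ,  0.    ,  0.    ,  1.    ]])}
tray []
board [([328.0, 172.0], 0.65)]
stop_top []
bracket_a_mid []
cover_a_mid []
shaft_a_mid [([377.0, 93.0], 0.9), ([285.0, 271.0], 0.34)]
crank_mid []
collar_mid []
block_mid []
```

```bash
sed -i "s/return f,np.array(c\['eye'\]),np.array(c\['rotation'\])/return f,np.array(c['eye']),R.from_quat(c['rotation']).as_matrix()/" h.py; sed -i "/if Rm.shape/d" h.py
```

```text
(no output)
```

View pics/scene0.png

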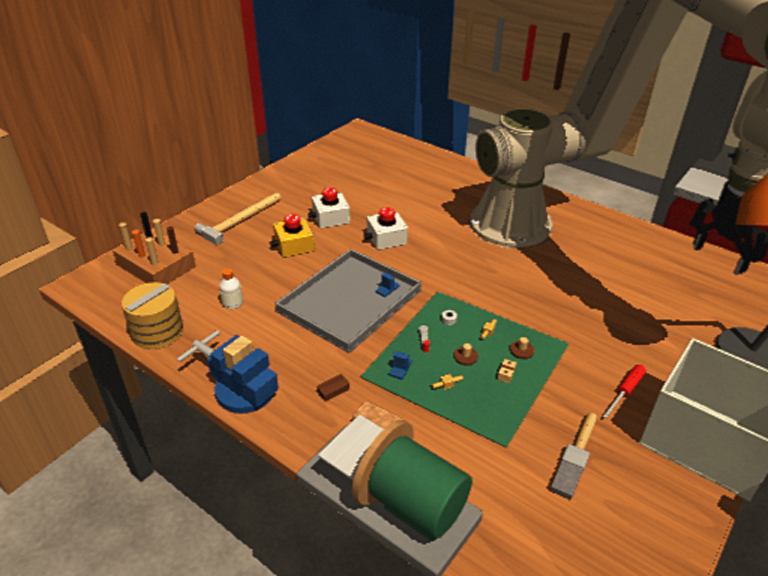

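View pics/side0.png

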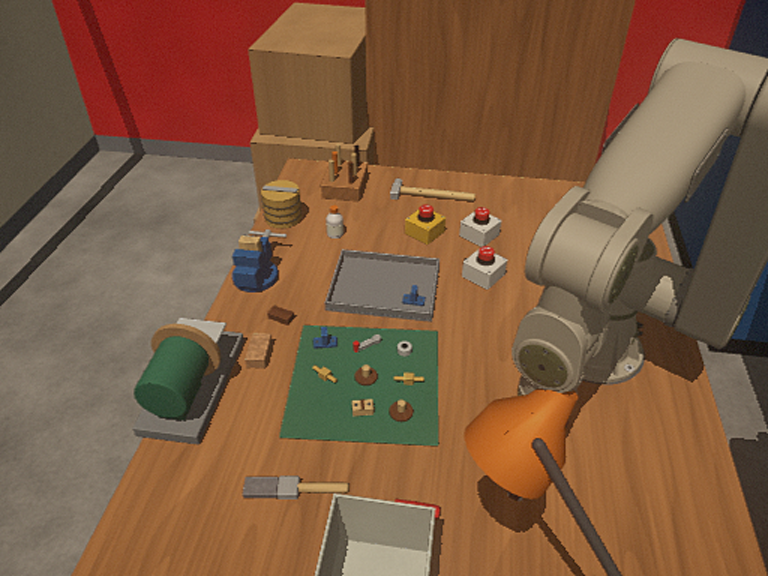

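View pics/wrist0.png

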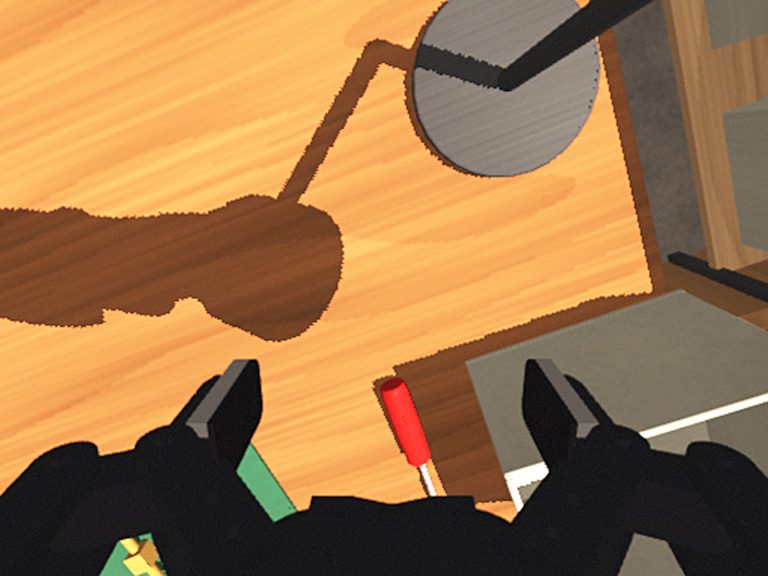

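```bash
python3 - <<'E'
import cv2
a=cv2.imread('pics/side0.png');b=cv2.imread('pics/scene0.png')
# native 512x384
a=cv2.resize(a,(512,384),interpolation=cv2.INTER_AREA);b=cv2.resize(b,(512,384),interpolation=cv2.INTER_AREA)
c=a[210:300,185:300];cv2.imwrite('pics/c1.png',cv2.resize(c,None,fx=6,fy=6,interpolation=cv2.INTER_CUBIC))
c=b[190:300,235:385];cv2.imwrite('pics/c2.png',cv2.resize(c,None,fx=5,fy=5,interpolation=cv2.INTER_CUBIC))
c1=b[115:180,170:280];c2=a[125:200,250:360]
import numpy as np
cv2.imwrite('pics/c3.png',cv2.resize(np.vstack([c1,c2]),None,fx=4,fy=4,interpolation=cv2.INTER_CUBIC))
E
```

```text
(no output)
```

View pics/c1.png

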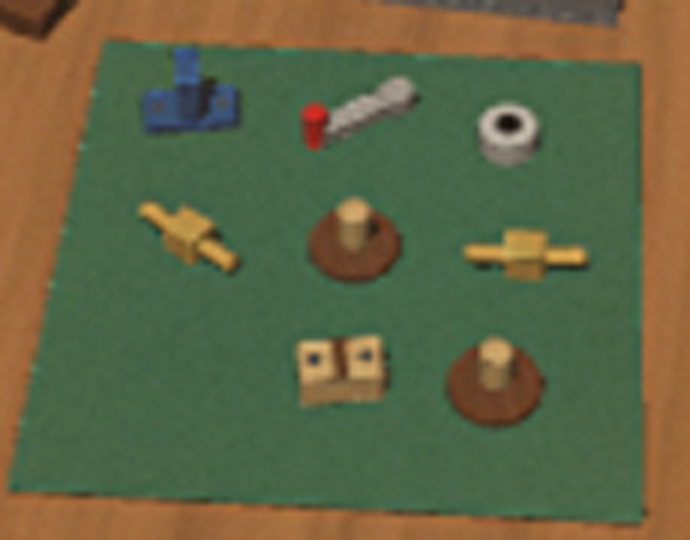

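View pics/c2.png

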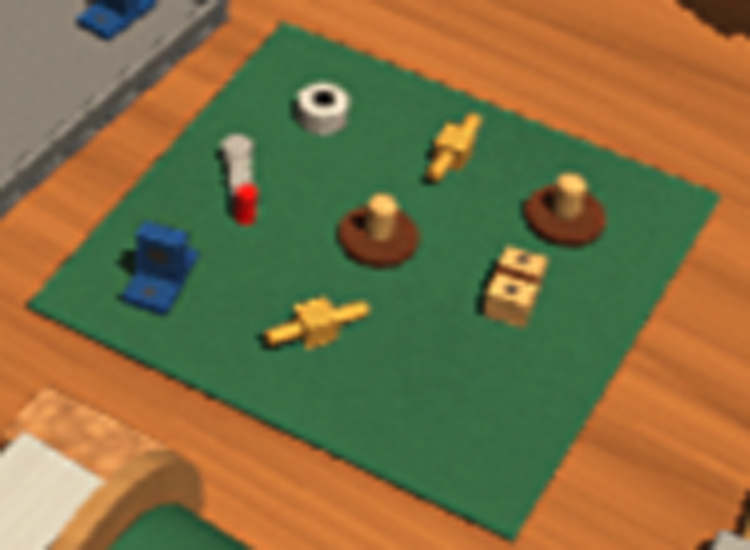

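View pics/c3.png

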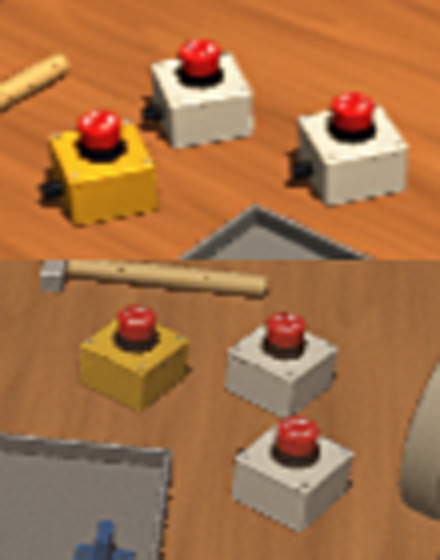

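```bash
cat >> h.py <<'E'
def tri(cs,pix):
    A=np.zeros((3,3));b=np.zeros(3);L=[]
    for c,(r,co) in zip(cs,pix):
        f,e,Rm=cam(c);d=Rm@np.array([(co-c['cx'])/f,(r-c['cy'])/f,1.]);d/=np.linalg.norm(d)
        P=np.eye(3)-np.outer(d,d);A+=P;b+=P@e;L.append((e,P))
    x=np.linalg.solve(A,b);return x,max(np.linalg.norm(P@(x-e)) for e,P in L)
E
python3 - <<'E'
from h import *
np.set_printoptions(precision=4,suppress=True)
A=snap('side');B=snap('scene')
sa=lambda x,y:(210+(y+.5)/6-.5,185+(x+.5)/6-.5)
sb=lambda x,y:(190+(y+.5)/5-.5,235+(x+.5)/5-.5)
D={'stop(.087)':((125+(52.5)/4-.5,250+137.5/4-.5),(115+118.5/4-.5,170+100.5/4-.5)),
'collar top(.024)':(sa(509,123),sb(323,97)),
'shaftR hubtop(.026)':(sa(526,239),sb(457,140)),
'shaftL hubtop':(sa(192,224),sb(320,310)),
'coverM knobtop(.04)':(sa(354,209),sb(382,203)),
'coverR knobtop':(sa(497,348),sb(572,182)),
'crank pintop(.032)':(sa(315,109),sb(246,191)),
'crank hubtop(.020)':(sa(402,90),sb(236,144)),
'block top(.028)':(sa(340,355),sb(516,270)),
'bracket webtop(.048)':(sa(187,52),sb(163,232)),
'mat near right side':(sa(640,520),sb(720,195)),
'mat 2':(sa(640,63),sb(283,25)),
'mat 3':(sa(105,42),sb(30,303)),
'mat 4':(sa(12,490),sb(512,538)),
}
for k,v in D.items():
    x,e=tri([A,B],v); print(k,x,round(e*1000,1))
# tray corners outer (side0.png /1.5)
for k,(p,q) in {'tl':((340,253),(352,252)),'tr':((439,258),(420,287)),'br':((434,318),(349,348)),'bl':((327,306),(277,305))}.items():
    print(k,p2w(A,p[1]/1.5,p[0]/1.5,.028),p2w(B,q[1]/1.5,q[0]/1.5,.028))
print(robot.state()['time_s'])
E
```

```text
stop(.087) [ 0.4434 -0.3916  0.0905] 0.9
collar top(.024) [0.4423 0.087  0.0235] 0.4
shaftR hubtop(.026) [0.4222 0.1783 0.0249] 2.2
shaftL hubtop [0.6078 0.1936 0.0251] 0.1
coverM knobtop(.04) [0.5179 0.18   0.0383] 0.1
coverR knobtop [0.4266 0.2651 0.0389] 0.2
crank pintop(.032) [0.5549 0.1013 0.0306] 0.5
crank hubtop(.020) [0.5095 0.0627 0.0155] 0.2
block top(.028) [0.5089 0.2732 0.029 ] 1.1
bracket webtop(.048) [0.6332 0.0914 0.0523] 3.0
mat near right side [0.3426 0.3349 0.0042] 0.7
mat 2 [0.3721 0.0072 0.0023] 1.6
mat 3 [0.6977 0.0397 0.0046] 0.3
mat 4 [0.6663 0.3641 0.0001] 0.6
tl [ 0.6587 -0.2244  0.028 ] [ 0.4026 -0.2298  0.028 ]
tr [ 0.3895 -0.2446  0.028 ] [ 0.4098 -0.016   0.028 ]
br [ 0.3816 -0.0095  0.028 ] [ 0.6691 -0.0159  0.028 ]
bl [ 0.6479 -0.0111  0.028 ] [ 0.664  -0.2331  0.028 ]
1.6
```

```bash
cat > go.py <<'E'
# usage: go.py x y z [toolx_angle_deg] ... prints dp in tool frame for targets
import sys
from h import *
def rel(targets):
    s=robot.state();Rm=R.from_quat(s['tool_rot']).as_matrix()
    ang=np.degrees(np.arctan2(Rm[1,0],Rm[0,0]))
    print('t %.2f pos %s toolx %.1f j6 %.2f F %s w %.3f'%(s['time_s'],np.round(s['position'],4),ang,s['joint_pos'][5],np.round(s['contact_force'],1),s['gripper_width']))
    for t in targets:
        d=Rm.T@(np.array(t[:3])-s['position'])*1000
        y=0
        if len(t)>3: y=-((t[3]-ang+180)%360-180)
        print(' dp',np.round(d,1).tolist(),'yaw %.1f'%y)
if __name__=='__main__':
    rel([list(map(float,a.split(','))) for a in sys.argv[1:]])
E
python3 go.py .5,0,.22 .4434,-.3916,.16
```

```text
t 1.60 pos [0.203  0.538  0.2393] toolx 159.3 j6 1.43 F [-0.4  0.1 -1.2] w 1.000
 dp [-467.8, -398.6, 19.3] yaw 0.0
 dp [-553.0, -784.9, 79.3] yaw 0.0
```

```bash
python3 -m creep '{"dp":[[-60,-50,5],[-110,-95,10],[-160,-140,20],[-210,-180,20],[-255,-220,20],[-305,-260,20],[-350,-300,20],[-400,-340,20],[-445,-380,20],[-468,-410,20],[-480,-465,20],[-500,-525,20],[-515,-585,20],[-525,-645,20],[-540,-700,40],[-550,-750,60],[-553,-785,79],[-553,-785,79]],"yaw":[0,0,0,0,0,0,0,0,0,0,0,0,0,0,0,0,0,0]}' 0
python3 - <<'E'
from h import *
np.set_printoptions(precision=4,suppress=True)
c=snap('wrist','w1.png');print(finder.look_for('stop_top','wrist'))
print(w2p(c,[.4434,-.3916,.087]))
E
python3 go.py .4434,-.3916,.1
```

```text
time_s: 3.85
position: [0.4416, -0.3933, 0.1581]
tool_rot: [0.181, 0.983, 0.001, -0.001]
contact_force: [0.0, 0.2, -0.5]
gripper_width: 0.002
[{'pixel': [12.9, 161.8], 'confidence': 0.87}, {'pixel': [197.4, 264.5], 'confidence': 0.85}]
[204.0275 263.3754]
t 3.95 pos [ 0.443  -0.3914  0.16  ] toolx 159.3 j6 -0.50 F [ 0.1 -0.5 -0.2] w 0.000
 dp [-0.5, -0.1, 60.0] yaw 0.0
```

View pics/w1.png

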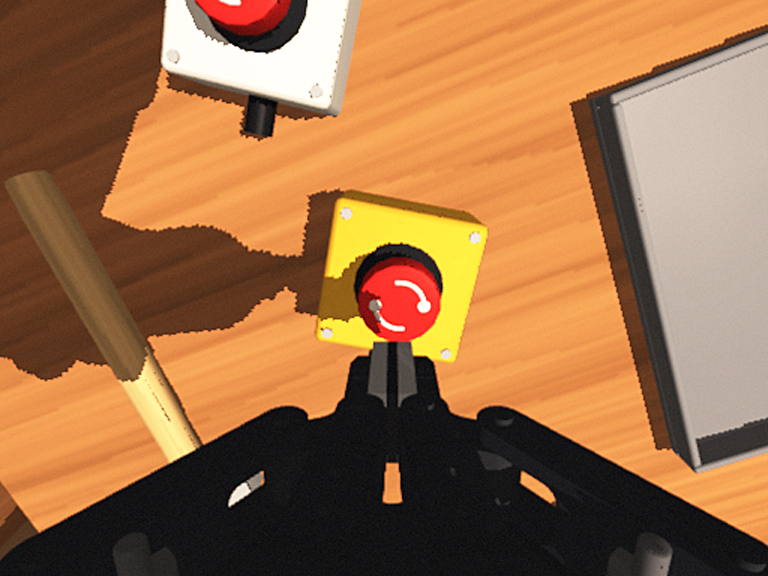

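```bash
python3 - <<'E'
from h import *
np.set_printoptions(precision=4,suppress=True)
c=snap('wrist');fr=c['frame'].astype(int)
m=((fr[...,0]>120)&(fr[...,1]<70)&(fr[...,2]<70)).astype(np.uint8)
n,l,st,ce=cv2.connectedComponentsWithStats(m)
for i in range(1,n):
    if st[i,4]>300: print(st[i],ce[i],p2w(c,ce[i][1],ce[i][0],.085))
E
python3 go.py .4434,-.3916,.1
```

```text
[129   0  63  20 797] [162.3225   7.3664] [ 0.3019 -0.4034  0.085 ]
[ 236  171   55   55 1842] [263.5565 198.1303] [ 0.4419 -0.3885  0.085 ]
t 4.00 pos [ 0.4435 -0.3911  0.1606] toolx 159.3 j6 -0.50 F [-0.4  0.3  0.5] w -0.000
 dp [-0.1, -0.5, 60.6] yaw 0.0
```

```bash
python3 -m creep '{"dp":[[0,1,30],[0,1,58],[0,1,60],[0,1,62],[0,1,64],[0,1,66],[0,1,67]],"yaw":[0,0,0,0,0,0,0]}' 0; python3 go.py .443,-.39,.087
```

```text
time_s: 4.88
position: [0.4441, -0.3912, 0.0941]
tool_rot: [0.179, 0.984, -0.0, 0.001]
contact_force: [0.2, 0.4, 3.5]
gripper_width: 0.001
t 4.88 pos [ 0.4441 -0.3912  0.0941] toolx 159.3 j6 -0.50 F [0.2 0.4 3.5] w 0.001
 dp [1.5, 0.7, 7.1] yaw 0.0
```

Contact at about TCP z 0.094 (fits top 0.087 + 8 mm). Pressing on down.

```bash
python3 -m creep '{"dp":[[0,0,1],[0,0,2],[0,0,3],[0,0,4],[0,0,5],[0,0,6],[0,0,7]],"yaw":[0,0,0,0,0,0,0]}' 0
```

```text
time_s: 5.75
position: [0.4441, -0.3912, 0.0869]
tool_rot: [0.179, 0.984, -0.0, 0.001]
contact_force: [1.1, 0.7, 12.7]
gripper_width: 0.003
```

```bash
python3 -m creep '{"dp":[[0,0,0.5],[0,0,1],[0,0,1]],"yaw":[0,0,0]}' 0;  python3 -m creep '{"dp":[[0,0,-20],[0,0,-60],[0,0,-80],[0,0,-80]],"yaw":[0,0,0,0]}' 0
python3 - <<'E'
from h import *
np.set_printoptions(precision=4,suppress=True)
a=snap('side')['frame'];b=snap('scene')['frame']
x=np.vstack([a[125:200,250:360],b[115:180,170:280]])[...,::-1]
cv2.imwrite('pics/c4.png',cv2.resize(x,None,fx=4,fy=4,interpolation=cv2.INTER_CUBIC))
E
python3 go.py .43,.08,.2,180 .43,.08,.13,180
```

```text
time_s: 6.12
position: [0.4441, -0.3912, 0.0869]
tool_rot: [0.179, 0.984, -0.001, 0.001]
contact_force: [0.5, 1.4, 13.7]
gripper_width: 0.002
time_s: 6.62
position: [0.4434, -0.3908, 0.1657]
tool_rot: [0.179, 0.984, -0.0, -0.0]
contact_force: [-0.3, 0.8, 0.2]
gripper_width: 0.003
t 6.72 pos [ 0.4427 -0.3899  0.1636] toolx 159.3 j6 -0.50 F [-0.1  0.1 -0.3] w -0.003
 dp [177.9, 435.2, -35.3] yaw -20.7
 dp [177.7, 435.1, 34.7] yaw -20.7
```

View pics/c4.png

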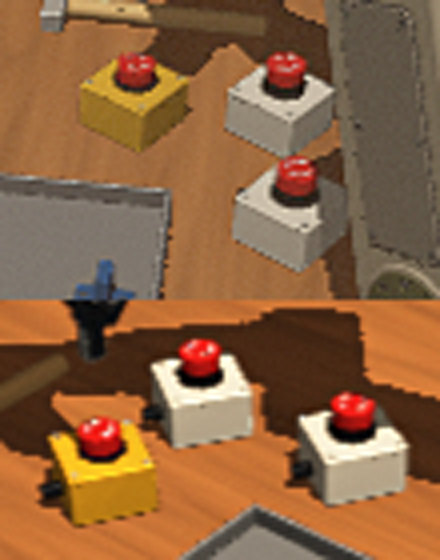

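```bash
python3 go.py .46,.14,.3,180; 
```

```text
t 6.72 pos [ 0.4427 -0.3899  0.1636] toolx 159.3 j6 -0.50 F [-0.1  0.1 -0.3] w -0.003
 dp [171.3, 502.0, -135.3] yaw -20.7
```

```bash
python3 -m creep '{"dp":[[20,40,-40],[40,90,-70],[60,150,-100],[75,210,-125],[90,270,-136],[110,330,-136],[130,390,-136],[150,445,-136],[171,500,-136],[171,502,-136],[171,502,-136]],"yaw":[-2,-4,-6,-9,-12,-16,-20,-20.7,-20.7,-20.7,-20.7]}' 85
python3 - <<'E'
from h import *
np.set_printoptions(precision=4,suppress=True)
c=snap('wrist','w2.png');print(c['state']['position'],c['state']['time_s'])
for t in ['tray','board','bracket_a_mid','cover_a_mid','shaft_a_mid','crank_mid','collar_mid','block_mid']:
        print(t,[(np.round(d['pixel']).tolist(),round(d['confidence'],2),p2w(c,*d['pixel'],.02)[:2]) for d in finder.look_for(t,'wrist')])
E
```

```text
time_s: 8.1
position: [0.4601, 0.1396, 0.2997]
tool_rot: [-0.001, 1.0, -0.0, -0.002]
contact_force: [-0.5, -0.9, -0.0]
gripper_width: 0.995
[0.4601 0.1396 0.2997] 8.1
tray [([187.0, 75.0], 0.92, array([ 0.5107, -0.1312]))]
board [([168.0, 290.0], 0.65, array([0.4815, 0.1807]))]
bracket_a_mid [([137.0, 100.0], 0.94, array([ 0.4383, -0.0837]))]
cover_a_mid [([192.0, 288.0], 0.76, array([0.5179, 0.1788])), ([250.0, 478.0], 0.37, array([0.6102, 0.4758])), ([134.0, 506.0], 0.19, array([0.4324, 0.4773]))]
shaft_a_mid [([126.0, 290.0], 0.96, array([0.4227, 0.1788]))]
crank_mid [([202.0, 227.0], 0.62, array([0.5331, 0.0899]))]
collar_mid [([139.0, 227.0], 0.92, array([0.4408, 0.092 ]))]
block_mid [([189.0, 352.0], 0.73, array([0.5123, 0.2728]))]
```

View pics/w2.png

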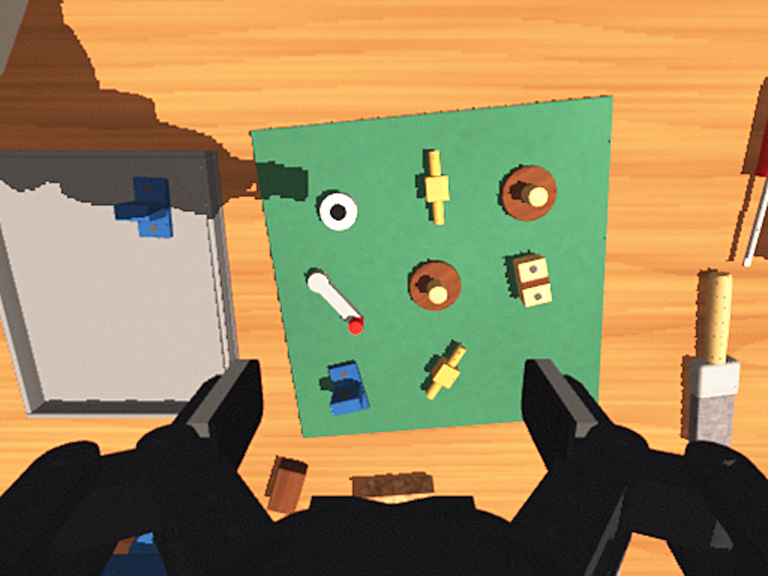

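```bash
python3 - <<'E'
from h import *
np.set_printoptions(precision=4,suppress=True)
c=snap('wrist')
q=lambda x,y,z:p2w(c,(y+.5)/1.5-.5,(x+.5)/1.5-.5,z)[:2]
for k,v in dict(trayTR=(216,152,.028),trayBL=(30,413,.028),trayR2=(233,340,.028),trayTopL=(2,154,.028),
 collar=(337,211,.024),shaftRtop=(433,152,.016),shaftRbot=(439,222,.016),shaftRhub=(437,189,.026),
 covM=(438,295,.040),covMd=(434,286,.014),covR=(538,197,.040),covRd=(528,193,.014),crhub=(317,281,.020),crpin=(356,326,.032),
 b1=(533,269,.028),b2=(538,296,.028),brTrayfoot1=(150,187,.014),brTrayfoot2=(156,228,.014)).items(): print(k,q(*v))
print('block corners',[q(x,y,.028) for x,y in((513,259),(543,255),(551,301),(523,306))])
E
python3 - <<'E'
import cv2
a=cv2.imread('pics/w2.png')[130:420,290:570];cv2.imwrite('pics/c5.png',cv2.resize(a,None,fx=2,fy=2))
E
```

```text
trayTR [ 0.3917 -0.016 ]
trayBL [ 0.6552 -0.2421]
trayR2 [ 0.5717 -0.0198]
trayTopL [ 0.3933 -0.2048]
collar [0.4441 0.0881]
shaftRtop [0.392 0.176]
shaftRbot [0.4556 0.1833]
shaftRhub [0.424  0.1796]
covM [0.5204 0.1819]
covMd [0.5197 0.1805]
covR [0.4297 0.267 ]
covRd [0.4288 0.2658]
crhub [0.5127 0.0656]
crpin [0.555  0.1036]
b1 [0.4985 0.2726]
b2 [0.5255 0.2798]
brTrayfoot1 [ 0.4231 -0.0863]
brTrayfoot2 [ 0.4616 -0.0867]
block corners [array([0.4887, 0.2528]), array([0.4849, 0.2807]), array([0.5306, 0.2929]), array([0.5358, 0.2662])]
```

View pics/c5.png

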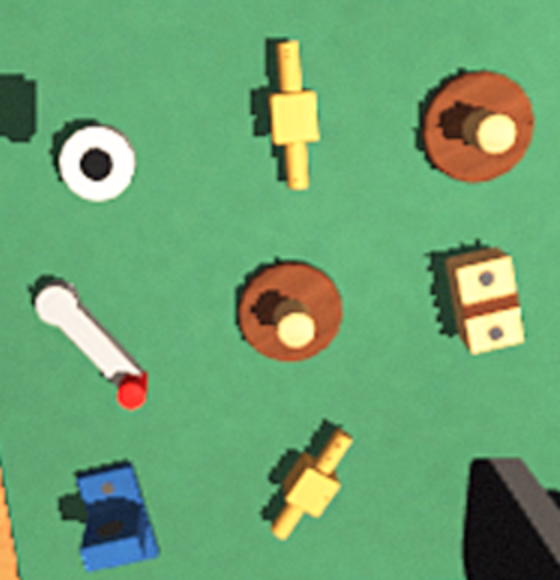

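```bash
python3 go.py .4432,.0875,.1,180 .4432,.0875,.015,180
```

```text
t 8.60 pos [0.461  0.1387 0.3014] toolx 180.0 j6 0.13 F [-0.5 -0.8 -0.4] w 0.998
 dp [17.8, -51.2, 201.4] yaw -0.0
 dp [17.9, -51.2, 286.4] yaw -0.0
```

```bash
python3 -m creep '{"dp":[[5,-15,60],[10,-30,120],[15,-45,175],[17,-51,201],[17,-51,201]],"yaw":[0,0,0,0,0]}' 55
python3 - <<'E'
from h import *
np.set_printoptions(precision=4,suppress=True)
c=snap('wrist','w3.png');print(w2p(c,[.4432,.0875,.024])*1.5)
print(finder.look_for('collar_mid','wrist'))
E
```

```text
time_s: 9.22
position: [0.4419, 0.0878, 0.0986]
tool_rot: [0.0, 1.0, 0.0, -0.002]
contact_force: [0.1, -0.1, 0.8]
gripper_width: 0.647
[304.0909 390.2715]
[{'pixel': [198.6, 264.0], 'confidence': 0.58}]
```

View pics/w3.png

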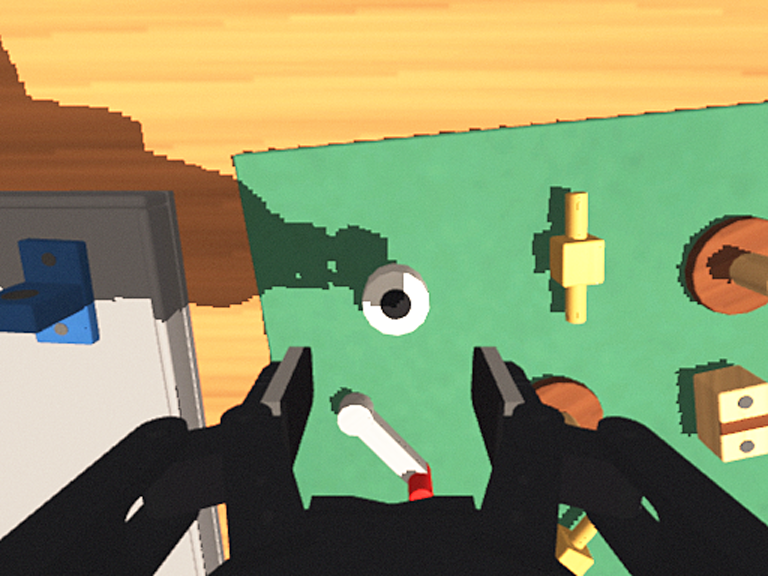

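```bash
python3 go.py .4432,.089,.014,180; python3 -m creep '{"dp":[[0,2,40],[0,2,70],[0,2,80],[0,2,86],[0,2,86]],"yaw":[0,0,0,0,0]}' 55;  python3 -m creep '{"dp":[[0,0,0],[0,0,0],[0,0,0],[0,0,0],[0,0,0]],"yaw":[0,0,0,0,0]}' 20; python3 go.py .47,-.19,.13,180
```

```text
t 9.32 pos [0.4447 0.0884 0.1013] toolx -180.0 j6 0.02 F [ 0.2 -0.2  0.1] w 0.645
 dp [1.7, 0.6, 87.3] yaw 0.0
time_s: 9.95
position: [0.4449, 0.0905, 0.0152]
tool_rot: [-0.0, 1.0, 0.0, 0.001]
contact_force: [0.1, 0.1, -0.6]
gripper_width: 0.648
time_s: 10.58
position: [0.4448, 0.0904, 0.0156]
tool_rot: [-0.0, 1.0, 0.0, 0.001]
contact_force: [-0.8, 0.2, 5.4]
gripper_width: 0.369
t 10.57 pos [0.4448 0.0904 0.0156] toolx -180.0 j6 0.02 F [-0.8  0.2  5.4] w 0.369
 dp [-25.3, -280.4, -114.4] yaw 0.0
```

```bash
python3 -m creep '{"dp":[[0,0,-15],[0,0,-50],[0,0,-90],[0,0,-90]],"yaw":[0,0,0,0]}' 20; python3 - <<'E'
from h import *
c=snap('wrist','w4.png')
E
python3 go.py .46,-.175,.1,180 .46,-.175,.0165,180
```

```text
time_s: 11.08
position: [0.4467, 0.0904, 0.1077]
tool_rot: [-0.0, 1.0, 0.0, 0.004]
contact_force: [0.5, 0.3, -1.0]
gripper_width: 0.373
t 11.12 pos [0.4454 0.0904 0.106 ] toolx -180.0 j6 0.02 F [ 0.7  0.1 -1.3] w 0.373
 dp [-14.5, -265.4, 6.0] yaw 0.0
 dp [-14.1, -265.4, 89.5] yaw 0.0
```

View pics/w4.png

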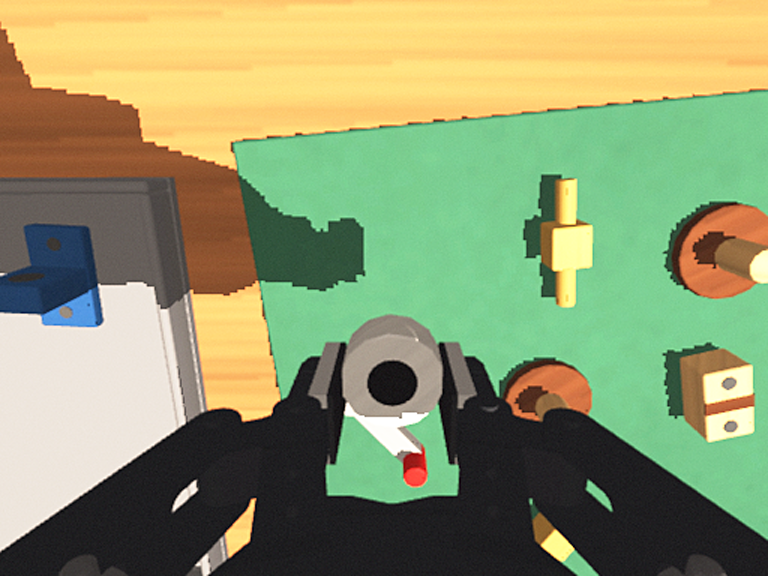

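```bash
python3 -m creep '{"dp":[[-3,-40,-10],[-6,-90,-10],[-9,-145,-10],[-12,-200,0],[-14,-250,6],[-14,-265,6],[-14,-265,40],[-14,-265,70],[-14,-265,82],[-14,-265,88],[-14,-265,88]],"yaw":[0,0,0,0,0,0,0,0,0,0,0]}' 20; python3 go.py .46,-.175,.015,180
```

```text
time_s: 12.5
position: [0.4584, -0.1745, 0.0167]
tool_rot: [-0.001, 1.0, -0.0, 0.0]
contact_force: [-0.2, -0.3, -0.2]
gripper_width: 0.371
t 12.50 pos [ 0.4584 -0.1745  0.0167] toolx -179.9 j6 -0.53 F [-0.2 -0.3 -0.2] w 0.371
 dp [-1.6, -0.5, 1.7] yaw 0.1
```

```bash
python3 -m creep '{"dp":[[0,0,1],[0,0,1],[0,0,1],[0,0,1]],"yaw":[0,0,0,0]}' 50; python3 -m creep '{"dp":[[0,0,-30],[0,0,-80],[0,0,-110],[0,0,-110]],"yaw":[0,0,0,0]}' 50; python3 - <<'E'
from h import *
c=snap('wrist','w5.png')
E
python3 go.py .4235,.18,.11,186.5
```

```text
time_s: 13.0
position: [0.4582, -0.1748, 0.0155]
tool_rot: [-0.0, 1.0, -0.0, 0.0]
contact_force: [0.0, -0.3, 0.6]
gripper_width: 0.585
time_s: 13.5
position: [0.4598, -0.1757, 0.1279]
tool_rot: [-0.0, 1.0, -0.001, 0.002]
contact_force: [-0.3, 0.2, -0.0]
gripper_width: 0.585
t 13.55 pos [ 0.4587 -0.1751  0.1262] toolx -180.0 j6 -0.53 F [-0.1 -0.8 -0.7] w 0.582
 dp [35.1, 355.1, 15.6] yaw -6.5
```

View pics/w5.png

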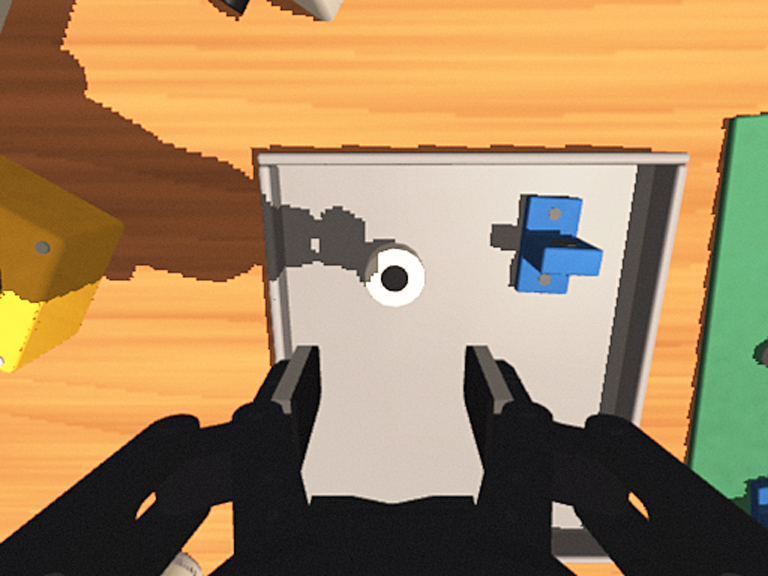

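```bash
python3 -m creep '{"dp":[[5,50,0],[10,110,0],[15,170,0],[20,230,0],[28,290,5],[34,340,12],[35,354,15],[35,354,15]],"yaw":[0,0,-2,-4,-6,-6.5,-6.5,-6.5]}' 45
python3 - <<'E'
from h import *
np.set_printoptions(precision=4,suppress=True)
c=snap('wrist','w6.png');print(w2p(c,[.4235,.179,.026])*1.5)
print(finder.look_for('shaft_a_mid','wrist'))
E
python3 go.py .4235,.179,.016,186.5
```

```text
time_s: 14.55
position: [0.4218, 0.1795, 0.109]
tool_rot: [-0.058, 0.998, -0.0, -0.001]
contact_force: [0.2, -0.9, -0.2]
gripper_width: 0.525
[298.9718 389.8533]
[{'pixel': [195.4, 262.9], 'confidence': 0.81}]
t 14.65 pos [0.4227 0.1783 0.1097] toolx -173.5 j6 0.11 F [ 0.6  0.7 -0.6] w 0.530
 dp [-1.0, 0.6, 93.7] yaw -0.0
```

View pics/w6.png

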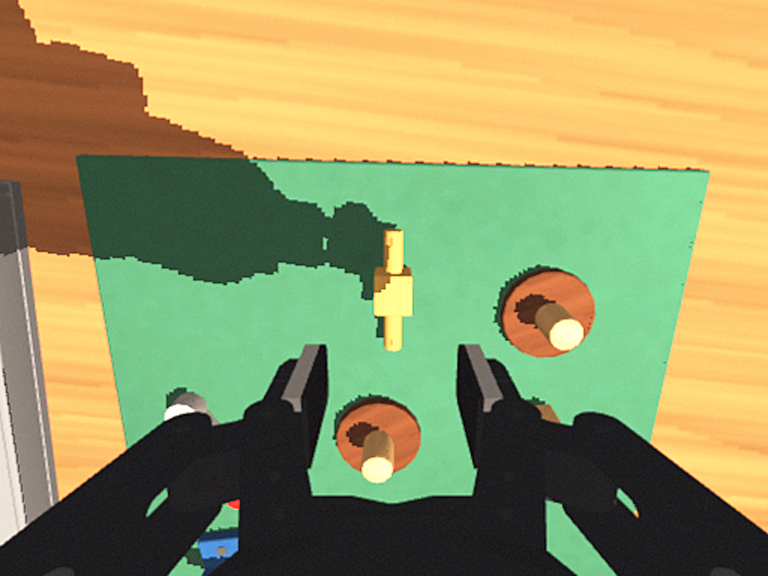

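```bash
python3 -m creep '{"dp":[[0,0.5,40],[0,0.5,75],[0,0.5,88],[0,0.5,93],[0,0.5,93]],"yaw":[0,0,0,0,0]}' 45;  python3 -m creep '{"dp":[[0,0,0],[0,0,0],[0,0,0],[0,0,0],[0,0,0]],"yaw":[0,0,0,0,0]}' 10;  python3 -m creep '{"dp":[[0,0,-15],[0,0,-50],[0,0,-90],[0,0,-90]],"yaw":[0,0,0,0]}' 10; python3 - <<'E'
from h import *
c=snap('wrist','w7.png',1)
E
python3 go.py .53,-.075,.11,180 .53,-.075,.018,180
```

```text
time_s: 15.28
position: [0.4236, 0.1795, 0.018]
tool_rot: [-0.056, 0.998, 0.0, 0.001]
contact_force: [0.0, -0.1, 0.8]
gripper_width: 0.528
time_s: 15.9
position: [0.4238, 0.1801, 0.0185]
tool_rot: [-0.057, 0.998, 0.0, 0.001]
contact_force: [-0.5, -0.2, 6.1]
gripper_width: 0.22
time_s: 16.4
position: [0.4254, 0.1806, 0.1106]
tool_rot: [-0.057, 0.998, 0.001, 0.003]
contact_force: [0.5, -1.3, -1.3]
gripper_width: 0.212
t 16.45 pos [0.4241 0.1802 0.1088] toolx -173.5 j6 0.11 F [-0.8  0.4 -0.7] w 0.215
 dp [-76.1, -265.6, -1.0] yaw 6.5
 dp [-75.8, -265.7, 91.0] yaw 6.5
```

View pics/w7.png

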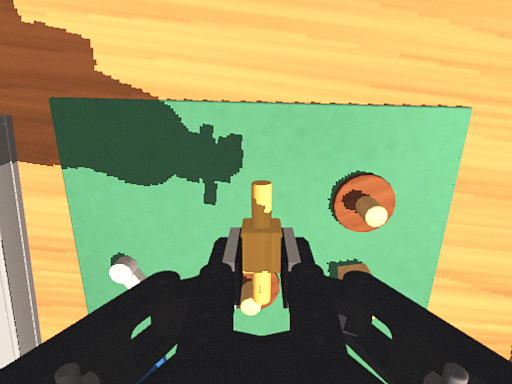

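```bash
python3 -m creep '{"dp":[[-12,-45,-5],[-28,-100,-5],[-45,-155,-5],[-60,-210,-1],[-75,-262,-1],[-76,-266,-1],[-76,-266,45],[-76,-266,75],[-76,-266,86],[-76,-266,90],[-76,-266,91]],"yaw":[1,2,3,4,5,6,6.5,6.5,6.5,6.5,6.5]}' 10;  python3 -m creep '{"dp":[[0,0,0],[0,0,0],[0,0,0],[0,0,0]],"yaw":[0,0,0,0]}' 38; python3 -m creep '{"dp":[[0,0,-30],[0,0,-80],[0,0,-110],[0,0,-110]],"yaw":[0,0,0,0]}' 38; python3 - <<'E'
from h import *
c=snap('wrist','w8.png',1)
E
python3 go.py .5,.13,.2,221 .534,.083,.11,221
```

```text
time_s: 17.82
position: [0.5258, -0.0742, 0.0184]
tool_rot: [-0.001, 1.0, 0.001, -0.002]
contact_force: [-13.7, 2.3, 28.8]
gripper_width: 0.214
time_s: 18.32
position: [0.5286, -0.0758, 0.0162]
tool_rot: [-0.0, 1.0, 0.0, -0.0]
contact_force: [-0.1, -0.2, 0.0]
gripper_width: 0.444
time_s: 18.82
position: [0.5306, -0.0764, 0.1289]
tool_rot: [-0.0, 1.0, -0.001, 0.003]
contact_force: [1.3, -0.6, -1.0]
gripper_width: 0.448
t 18.88 pos [ 0.5293 -0.0761  0.1271] toolx -180.0 j6 -0.29 F [-0.3  0.4  0.8] w 0.441
 dp [29.1, 206.1, -73.1] yaw -41.0
 dp [-4.7, 159.1, 17.0] yaw -41.0
```

View pics/w8.png

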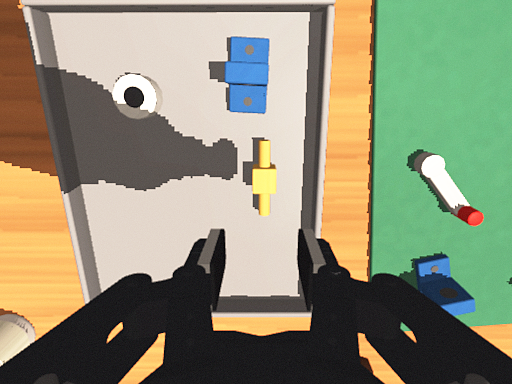

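```bash
python3 -m creep '{"dp":[[-1,50,5],[-2,100,10],[-4,150,15],[-5,159,15],[-5,159,15]],"yaw":[-10,-20,-30,-40,-41]}' 38
python3 - <<'E'
from h import *
np.set_printoptions(precision=4,suppress=True)
c=snap('wrist','w9.png');print(w2p(c,[.534,.083,.018])*1.5)
print(finder.look_for('crank_mid','wrist'))
E
python3 go.py .534,.083,.018,221
```

```text
time_s: 19.5
position: [0.5322, 0.0841, 0.1095]
tool_rot: [-0.351, 0.936, 0.001, -0.001]
contact_force: [0.4, 1.5, 0.9]
gripper_width: 0.445
[291.953  387.4944]
[{'pixel': [190.5, 264.6], 'confidence': 0.98}]
t 19.60 pos [0.5328 0.0828 0.1102] toolx -139.1 j6 -0.71 F [ 0.2 -0.1  0.7] w 0.442
 dp [-1.2, -0.8, 92.2] yaw -0.1
```

View pics/w9.png

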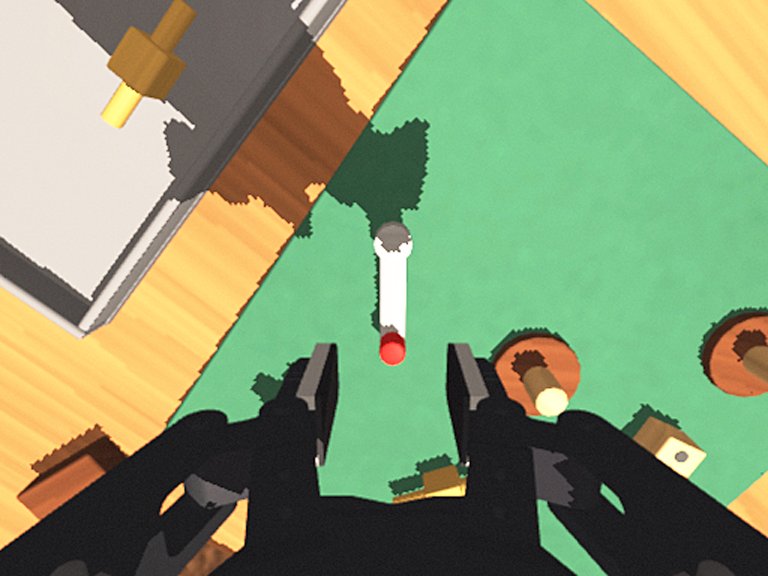

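```bash
python3 -m creep '{"dp":[[0,0,40],[0,0,75],[0,0,88],[0,0,93],[0,0,93]],"yaw":[0,0,0,0,0]}' 38;  python3 -m creep '{"dp":[[0,0,0],[0,0,0],[0,0,0],[0,0,0],[0,0,0]],"yaw":[0,0,0,0,0]}' 5;  python3 -m creep '{"dp":[[0,0,-15],[0,0,-50],[0,0,-90],[0,0,-90]],"yaw":[0,0,0,0]}' 5; python3 - <<'E'
from h import *
c=snap('wrist','w10.png',1)
E
python3 go.py .60,-.17,.11,180 .60,-.17,.019,180
```

```text
time_s: 20.23
position: [0.5341, 0.0828, 0.0189]
tool_rot: [-0.35, 0.937, -0.0, 0.001]
contact_force: [0.4, -0.5, 0.3]
gripper_width: 0.444
time_s: 20.85
position: [0.5345, 0.0832, 0.0197]
tool_rot: [-0.35, 0.937, -0.0, 0.001]
contact_force: [-1.1, -0.1, 5.9]
gripper_width: 0.14
time_s: 21.35
position: [0.5363, 0.0833, 0.1126]
tool_rot: [-0.35, 0.937, -0.001, 0.004]
contact_force: [-0.4, -0.3, -0.8]
gripper_width: 0.139
t 21.40 pos [0.5349 0.0832 0.1106] toolx -139.0 j6 -0.71 F [-0.5  0.1 -0.8] w 0.140
 dp [117.2, -233.7, 0.8] yaw 41.0
 dp [117.5, -233.5, 91.8] yaw 41.0
```

View pics/w10.png

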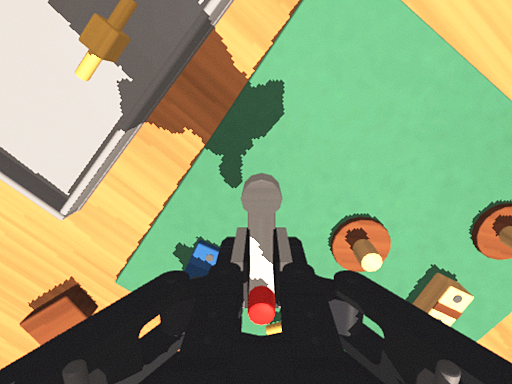

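```bash
python3 -m creep '{"dp":[[20,-45,-5],[45,-95,-5],[70,-145,-5],[95,-195,-1],[115,-230,0],[117,-234,0],[117,-234,45],[117,-234,75],[117,-234,85],[117,-234,89],[117,-234,89]],"yaw":[8,16,24,32,40,41,41,41,41,41,41]}' 5; python3 -m creep '{"dp":[[0,0,0],[0,0,1],[0,0,1]],"yaw":[0,0,0]}' 5
```

```text
time_s: 22.78
position: [0.5991, -0.1696, 0.0203]
tool_rot: [-0.001, 1.0, -0.0, 0.0]
contact_force: [0.1, -0.1, 0.0]
gripper_width: 0.138
time_s: 23.15
position: [0.5997, -0.1702, 0.0197]
tool_rot: [-0.0, 1.0, -0.0, 0.001]
contact_force: [-1.0, 1.7, 4.6]
gripper_width: 0.137
```

```bash
python3 -m creep '{"dp":[[0,0,0],[0,0,0],[0,0,0],[0,0,0]],"yaw":[0,0,0,0]}' 35; python3 -m creep '{"dp":[[0,0,-30],[0,0,-80],[0,0,-110],[0,0,-110]],"yaw":[0,0,0,0]}' 50; python3 - <<'E'
from h import *
c=snap('wrist','w11.png',1)
E
python3 go.py .43,.1,.12,195 .509,.272,.11,195
```

```text
time_s: 23.65
position: [0.5988, -0.1702, 0.0181]
tool_rot: [-0.0, 1.0, 0.0, -0.0]
contact_force: [0.5, -0.1, 0.2]
gripper_width: 0.411
time_s: 24.15
position: [0.6008, -0.171, 0.1315]
tool_rot: [-0.0, 1.0, -0.001, 0.003]
contact_force: [0.6, -0.3, -0.6]
gripper_width: 0.581
t 24.20 pos [ 0.5996 -0.1705  0.1295] toolx -180.0 j6 -0.41 F [-0.9  0.4  0.1] w 0.588
 dp [169.5, 270.6, 8.8] yaw -15.0
 dp [90.5, 442.6, 18.8] yaw -15.0
```

View pics/w11.png

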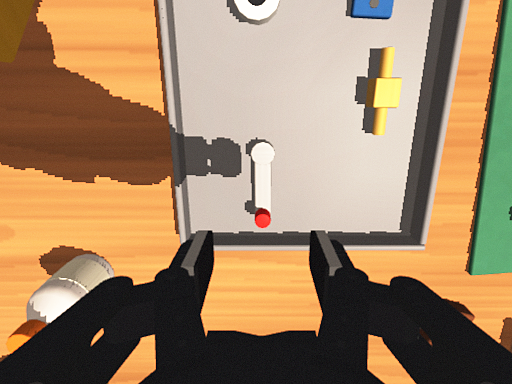

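```bash
python3 -m creep '{"dp":[[12,55,0],[24,115,0],[36,175,0],[48,235,0],[60,295,5],[72,355,10],[84,415,16],[90,442,17],[90,442,17]],"yaw":[0,-2,-4,-6,-9,-12,-15,-15,-15]}' 50
python3 - <<'E'
from h import *
np.set_printoptions(precision=4,suppress=True)
c=snap('wrist','w12.png');print(w2p(c,[.509,.272,.028])*1.5)
print(finder.look_for('block_mid','wrist'))
E
python3 go.py .509,.272,.018,195
```

```text
time_s: 25.32
position: [0.5067, 0.2733, 0.1094]
tool_rot: [-0.133, 0.991, -0.0, -0.002]
contact_force: [0.3, 0.1, 0.1]
gripper_width: 0.587
[300.5664 387.4525]
[]
t 25.43 pos [0.5078 0.2713 0.11  ] toolx -164.9 j6 0.09 F [-0.6  0.  -0.5] w 0.584
 dp [-1.6, 0.4, 92.0] yaw 0.1
```

View pics/w12.png

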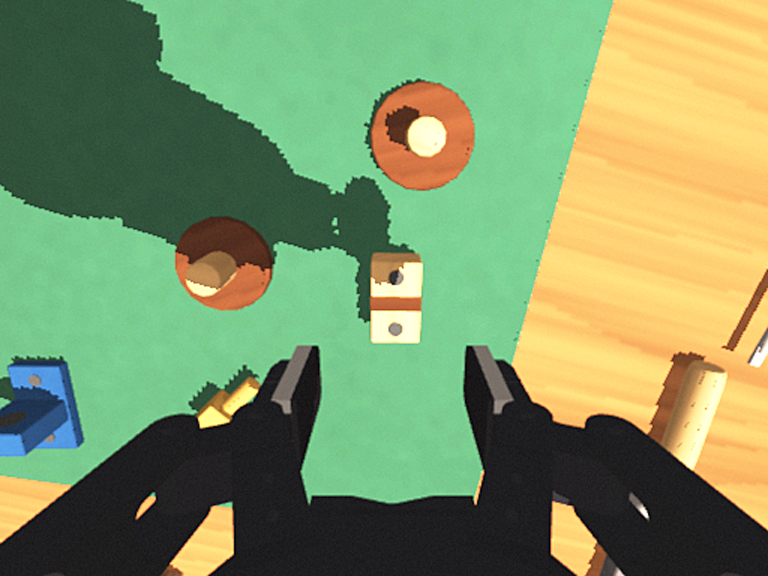

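```bash
python3 -m creep '{"dp":[[-1,1,40],[-1,1,75],[-1,1,87],[-1,1,91],[-1,1,91]],"yaw":[0,0,0,0,0]}' 50;  python3 -m creep '{"dp":[[0,0,0],[0,0,0],[0,0,0],[0,0,0],[0,0,0]],"yaw":[0,0,0,0,0]}' 15;  python3 -m creep '{"dp":[[0,0,-15],[0,0,-50],[0,0,-90],[0,0,-90]],"yaw":[0,0,0,0]}' 15; python3 - <<'E'
from h import *
c=snap('wrist','w13.png',1)
E
python3 go.py .608,-.08,.11,180 .608,-.08,.02,180
```

```text
time_s: 26.05
position: [0.5102, 0.2728, 0.0212]
tool_rot: [-0.13, 0.991, 0.0, 0.001]
contact_force: [-0.8, 0.3, 0.3]
gripper_width: 0.584
time_s: 26.68
position: [0.5104, 0.2735, 0.0218]
tool_rot: [-0.131, 0.991, 0.0, 0.001]
contact_force: [-0.5, -0.8, 5.7]
gripper_width: 0.283
time_s: 27.18
position: [0.5118, 0.2741, 0.1148]
tool_rot: [-0.131, 0.991, 0.001, 0.004]
contact_force: [0.8, 0.3, -0.6]
gripper_width: 0.29
t 27.23 pos [0.5106 0.2736 0.1127] toolx -165.0 j6 0.09 F [ 0.9  0.2 -0.9] w 0.285
 dp [-2.3, -366.8, 2.5] yaw 15.0
 dp [-1.9, -366.8, 92.5] yaw 15.0
```

View pics/w13.png

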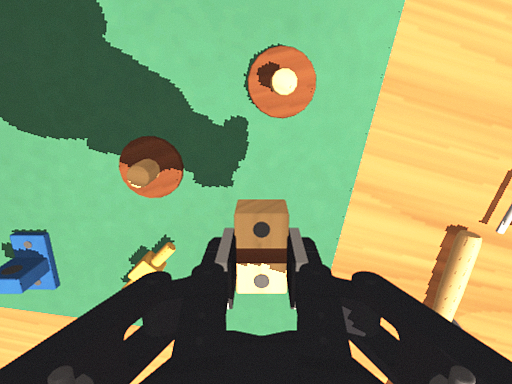

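```bash
python3 -m creep '{"dp":[[0,-45,-5],[0,-105,-5],[0,-165,-5],[0,-225,-5],[-1,-285,0],[-2,-340,2],[-2,-367,2],[-2,-367,45],[-2,-367,75],[-2,-367,85],[-2,-367,88],[-2,-367,88]],"yaw":[2,4,6,8,11,14,15,15,15,15,15,15]}' 15; python3 -m creep '{"dp":[[0,0,0],[0,0,1],[0,0,1]],"yaw":[0,0,0]}' 15
```

```text
time_s: 28.72
position: [0.6066, -0.0807, 0.0227]
tool_rot: [-0.0, 1.0, -0.0, 0.0]
contact_force: [0.7, -0.4, -0.5]
gripper_width: 0.287
time_s: 29.1
position: [0.607, -0.0809, 0.0219]
tool_rot: [-0.0, 1.0, -0.0, 0.001]
contact_force: [0.6, 0.0, 2.1]
gripper_width: 0.286
```

```bash
python3 -m creep '{"dp":[[0,0,0],[0,0,0],[0,0,0],[0,0,0]],"yaw":[0,0,0,0]}' 42; python3 -m creep '{"dp":[[0,0,-30],[0,0,-80],[0,0,-110],[0,0,-110]],"yaw":[0,0,0,0]}' 42; python3 - <<'E'
from h import *
c=snap('wrist','w14.png',1)
E
python3 go.py .427,.265,.12,180
```

```text
time_s: 29.6
position: [0.6063, -0.0809, 0.0212]
tool_rot: [-0.0, 1.0, 0.0, -0.0]
contact_force: [0.6, 0.1, -0.1]
gripper_width: 0.491
time_s: 30.1
position: [0.6085, -0.0815, 0.1345]
tool_rot: [-0.0, 1.0, -0.001, 0.003]
contact_force: [-0.2, 0.2, 0.1]
gripper_width: 0.495
t 30.15 pos [ 0.6072 -0.0811  0.1325] toolx -180.0 j6 -0.26 F [-0.3  0.8 -1.3] w 0.494
 dp [180.1, 346.2, 11.8] yaw 0.0
```

View pics/w14.png

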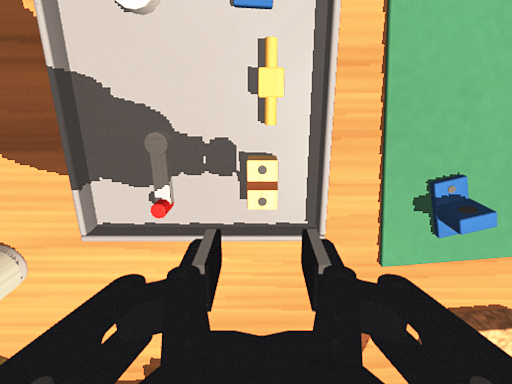

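Block placed flat. Now the cover at the mat's far-right corner.

```bash
python3 -m creep '{"dp":[[30,45,0],[60,95,0],[90,150,0],[120,205,0],[145,260,5],[165,310,10],[179,344,12],[180,346,12],[180,346,12]],"yaw":[0,0,0,0,0,0,0,0,0]}' 42
python3 - <<'E'
from h import *
np.set_printoptions(precision=4,suppress=True)
c=snap('wrist','w15.png');print(w2p(c,[.427,.265,.040])*1.5)
print(finder.look_for('cover_a_mid','wrist'))
E
python3 go.py .427,.265,.028,180
```

```text
time_s: 31.28
position: [0.4256, 0.2646, 0.1183]
tool_rot: [-0.001, 1.0, -0.001, -0.001]
contact_force: [0.2, -0.5, 0.8]
gripper_width: 0.493
[301.5833 391.8586]
[{'pixel': [268.0, 163.6], 'confidence': 0.85}]
t 31.38 pos [0.4264 0.264  0.1188] toolx 180.0 j6 0.40 F [-0.6 -0.2 -0.7] w 0.490
 dp [-0.7, 1.0, 90.8] yaw -0.0
```

View pics/w15.png

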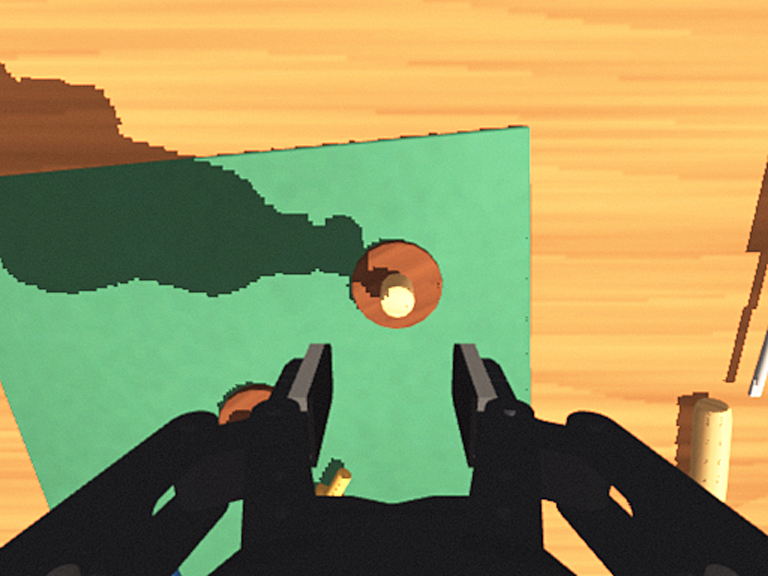

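```bash
python3 -m creep '{"dp":[[-1,1,40],[-1,1,75],[-1,1,88],[-1,1,93],[-1,1,93]],"yaw":[0,0,0,0,0]}' 42;  python3 -m creep '{"dp":[[0,0,0],[0,0,0],[0,0,0],[0,0,0],[0,0,0]],"yaw":[0,0,0,0,0]}' 8;  python3 -m creep '{"dp":[[0,0,-15],[0,0,-50],[0,0,-90],[0,0,-90]],"yaw":[0,0,0,0]}' 8; python3 - <<'E'
from h import *
c=snap('wrist','w16.png',1)
E
python3 go.py .53,-.15,.12,180 .53,-.15,.029,180
```

```text
time_s: 32.0
position: [0.428, 0.266, 0.027]
tool_rot: [0.0, 1.0, 0.0, 0.001]
contact_force: [-0.3, -0.7, -0.1]
gripper_width: 0.489
time_s: 32.62
position: [0.4282, 0.2664, 0.0276]
tool_rot: [-0.0, 1.0, 0.0, 0.001]
contact_force: [-0.9, -0.2, 6.0]
gripper_width: 0.181
time_s: 33.12
position: [0.4296, 0.2672, 0.1204]
tool_rot: [-0.0, 1.0, 0.001, 0.003]
contact_force: [-0.2, 0.5, 0.1]
gripper_width: 0.184
t 33.17 pos [0.4285 0.2666 0.1185] toolx -180.0 j6 0.40 F [-0.4 -0.6 -0.9] w 0.188
 dp [-101.3, -416.7, -1.9] yaw 0.0
 dp [-100.9, -416.9, 89.1] yaw 0.0
```

View pics/w16.png

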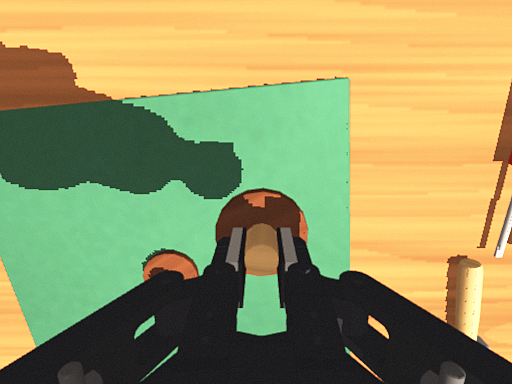

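```bash
python3 -m creep '{"dp":[[-10,-45,-5],[-25,-105,-5],[-40,-165,-5],[-55,-225,-5],[-70,-285,-5],[-85,-345,0],[-93,-400,0],[-93,-417,0],[-93,-417,45],[-93,-417,75],[-93,-417,83],[-93,-417,88],[-93,-417,88]],"yaw":[0,0,0,0,0,0,0,0,0,0,0,0,0]}' 8; python3 -m creep '{"dp":[[0,0,0],[0,0,1],[0,0,1]],"yaw":[0,0,0]}' 8
```

```text
time_s: 34.8
position: [0.521, -0.1508, 0.029]
tool_rot: [-0.001, 1.0, -0.0, 0.001]
contact_force: [0.1, 0.5, -0.8]
gripper_width: 0.183
time_s: 35.17
position: [0.5207, -0.1511, 0.0277]
tool_rot: [-0.0, 1.0, -0.0, 0.0]
contact_force: [-0.5, -0.1, 0.8]
gripper_width: 0.188
```

```bash
python3 -m creep '{"dp":[[0,0,0],[0,0,0],[0,0,0],[0,0,0]],"yaw":[0,0,0,0]}' 40; python3 -m creep '{"dp":[[0,0,-30],[0,0,-80],[0,0,-140],[0,0,-200],[0,0,-200]],"yaw":[0,0,0,0,0]}' 60; python3 - <<'E'
from h import *
c=snap('wrist','w17.png')
c=snap('scene','s17.png')
E
python3 go.py .443,-.39,.16,180
```

```text
time_s: 35.67
position: [0.5204, -0.151, 0.0273]
tool_rot: [-0.0, 1.0, 0.0, -0.0]
contact_force: [0.3, 0.8, -0.2]
gripper_width: 0.467
time_s: 36.3
position: [0.5232, -0.1522, 0.2329]
tool_rot: [-0.0, 1.0, -0.002, 0.005]
contact_force: [-0.0, 0.3, -0.8]
gripper_width: 0.7
t 36.40 pos [ 0.5207 -0.1511  0.2278] toolx -180.0 j6 -0.43 F [-1.1  0.  -0.4] w 0.708
 dp [78.0, -238.8, 67.8] yaw 0.0
```

View pics/w17.png

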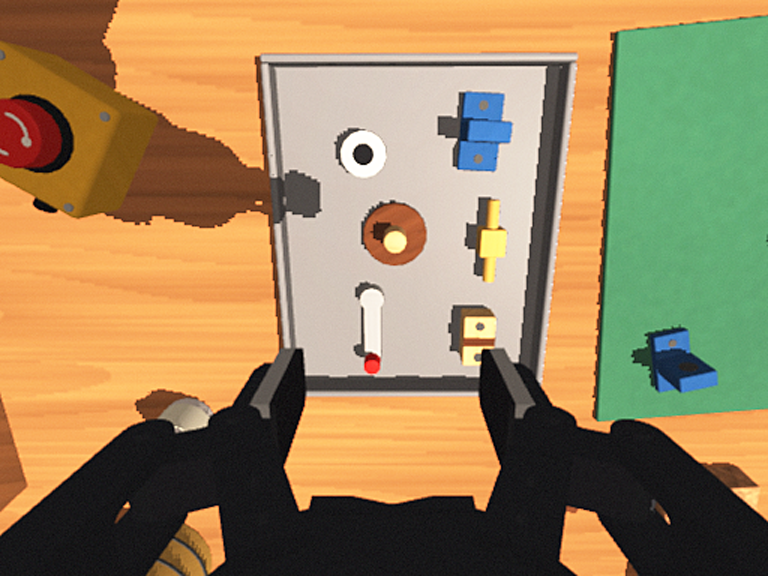

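View pics/s17.png

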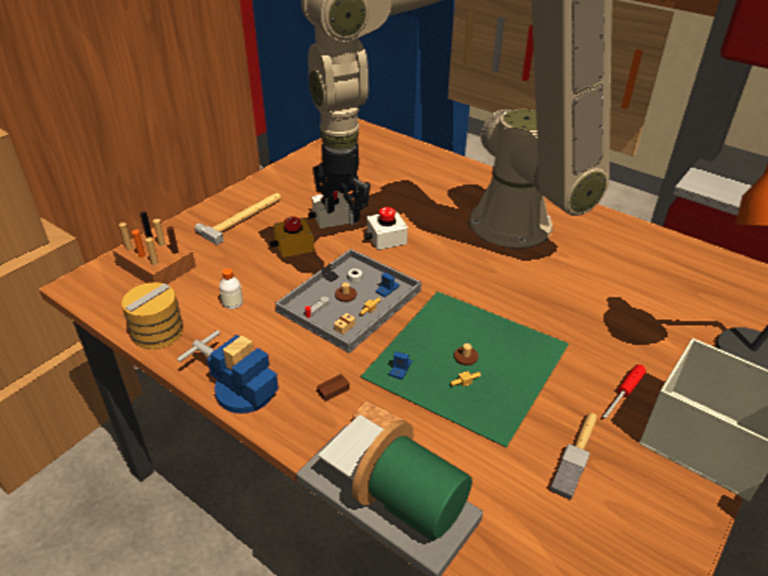

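```bash
python3 -m creep '{"dp":[[15,-50,0],[30,-105,0],[50,-160,20],[70,-215,45],[78,-239,68],[78,-239,68],[78,-239,68]],"yaw":[0,0,0,0,0,0,0]}' 68
python3 - <<'E'
from h import *
np.set_printoptions(precision=4,suppress=True)
c=snap('wrist','w18.png');print(w2p(c,[.4435,-.3905,.079])*1.5)
print(finder.look_for('stop_top','wrist'))
E
python3 go.py .4435,-.3905,.069,180
```

```text
time_s: 37.28
position: [0.4422, -0.3888, 0.1582]
tool_rot: [-0.0, 1.0, 0.001, -0.001]
contact_force: [0.4, -0.0, 1.0]
gripper_width: 0.797
[300.7676 387.2847]
[{'pixel': [195.7, 259.5], 'confidence': 0.67}, {'pixel': [199.6, 258.4], 'confidence': 0.22}]
t 37.38 pos [ 0.4432 -0.389   0.1597] toolx -179.9 j6 -0.86 F [-0.1  0.1 -0.5] w 0.795
 dp [-0.3, -1.5, 90.7] yaw 0.1
```

View pics/w18.png

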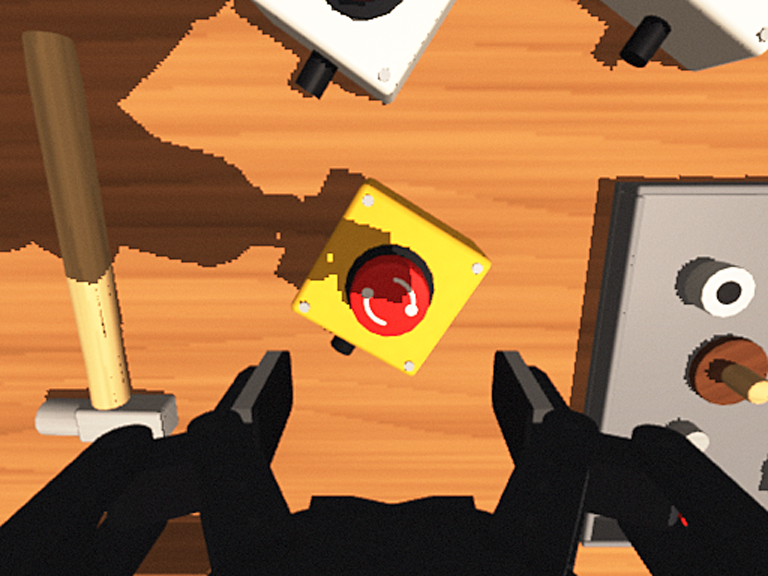

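```bash
python3 -m creep '{"dp":[[2,-1.5,40],[2,-1.5,75],[2,-1.5,86],[2,-1.5,91],[2,-1.5,91]],"yaw":[0,0,0,0,0]}' 68;  python3 -m creep '{"dp":[[0,0,0],[0,0,0],[0,0,0],[0,0,0],[0,0,0],[0,0,0]],"yaw":[0,0,0,0,0,0]}' 30; python3 - <<'E'
from h import *
c=snap('wrist','w19.png',1);print(robot.state()['moment'])
E
```

```text
time_s: 38.0
position: [0.4413, -0.3918, 0.0694]
tool_rot: [-0.001, 1.0, -0.001, 0.001]
contact_force: [0.8, -0.0, -0.5]
gripper_width: 0.797
time_s: 38.75
position: [0.4412, -0.3903, 0.0699]
tool_rot: [-0.001, 1.0, 0.001, 0.001]
contact_force: [-0.0, 5.7, 7.4]
gripper_width: 0.467
[ 1.12799181 -0.05069358  0.03028647]
```

View pics/w19.png

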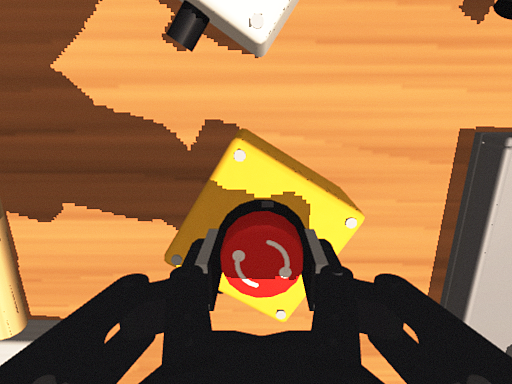

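```bash
python3 -m creep '{"dp":[[0,0,-0.6],[0,0,-1.2],[0,0,-1.8],[0,0,-2.4],[0,0,-3],[0,0,-3]],"yaw":[4,8,12,16,20,20]}' 30; python3 - <<'E'
from h import *
print(robot.state()['moment'],robot.state()['position'])
E
```

```text
time_s: 39.55
position: [0.4412, -0.3897, 0.0727]
tool_rot: [0.173, 0.985, 0.001, 0.001]
contact_force: [0.8, 7.8, 8.5]
gripper_width: 0.468
[ 1.40224943 -0.11288249  0.12579419] [ 0.44123493 -0.38967045  0.07271772]
```

```bash
python3 -m creep '{"dp":[[0,0,-0.6],[0,0,-1.2],[0,0,-1.8],[0,0,-2.4],[0,0,-3],[0,0,-3]],"yaw":[4,8,12,16,20,20]}' 30; python3 -m creep '{"dp":[[0,0,-0.6],[0,0,-1.2],[0,0,-2],[0,0,-2.5],[0,0,-2.5]],"yaw":[4,8,11,13,13]}' 30; python3 - <<'E'
from h import *
print(robot.state()['moment'],robot.state()['position'])
c=snap('wrist','w20.png',1)
E
```

```text
time_s: 40.3
position: [0.4415, -0.3891, 0.0758]
tool_rot: [0.341, 0.94, 0.002, 0.001]
contact_force: [1.9, 8.7, 8.3]
gripper_width: 0.469
time_s: 40.92
position: [0.4418, -0.3888, 0.0778]
tool_rot: [0.445, 0.896, 0.003, 0.0]
contact_force: [3.9, 8.5, 6.3]
gripper_width: 0.468
[ 1.76705332 -0.51651652  0.45514991] [ 0.44176908 -0.38883222  0.07779912]
```

View pics/w20.png

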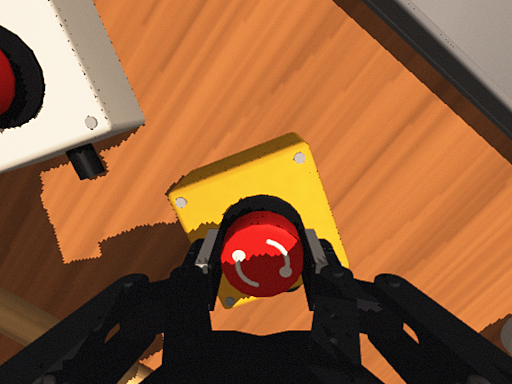

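```bash
python3 -m creep '{"dp":[[0,0,0],[0,0,0],[0,0,0],[0,0,0]],"yaw":[0,0,0,0]}' 68; python3 -m creep '{"dp":[[0,0,-30],[0,0,-80],[0,0,-120],[0,0,-160],[0,0,-160]],"yaw":[0,0,0,0,0]}' 68; python3 - <<'E'
from h import *
np.set_printoptions(precision=4,suppress=True)
c=snap('wrist','w21.png',1)
A=snap('side','d21.png');B=snap('scene','s21.png')
x=np.vstack([A['frame'][125:200,250:360],B['frame'][115:180,170:280]])[...,::-1]
cv2.imwrite('pics/c21.png',cv2.resize(x,None,fx=4,fy=4,interpolation=cv2.INTER_CUBIC))
E
python3 go.py .45,-.2,.3
```

```text
time_s: 41.48
position: [0.4404, -0.3918, 0.0768]
tool_rot: [0.446, 0.895, -0.0, 0.0]
contact_force: [0.5, -1.1, -0.0]
gripper_width: 0.796
time_s: 42.1
position: [0.4418, -0.3932, 0.2407]
tool_rot: [0.446, 0.895, -0.001, 0.003]
contact_force: [-0.2, 0.1, -0.4]
gripper_width: 0.795
t 42.25 pos [ 0.4402 -0.3913  0.2358] toolx 127.0 j6 0.06 F [-0.3  0.1 -0.2] w 0.795
 dp [146.9, 123.0, -64.0] yaw 0.0
```

View pics/w21.png

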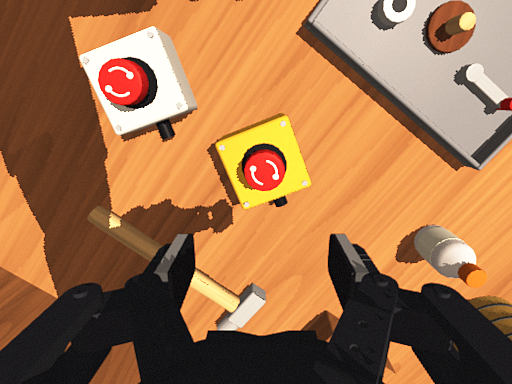

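View pics/c21.png

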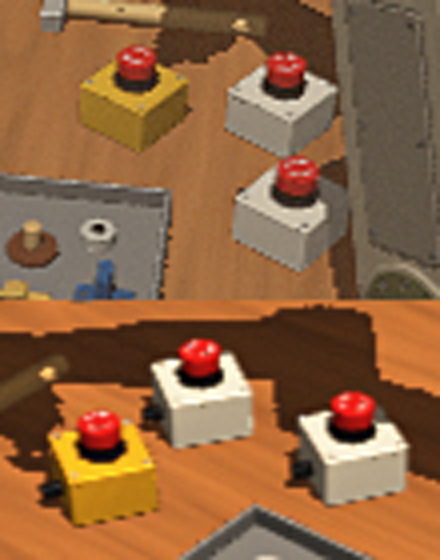

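View pics/d21.png

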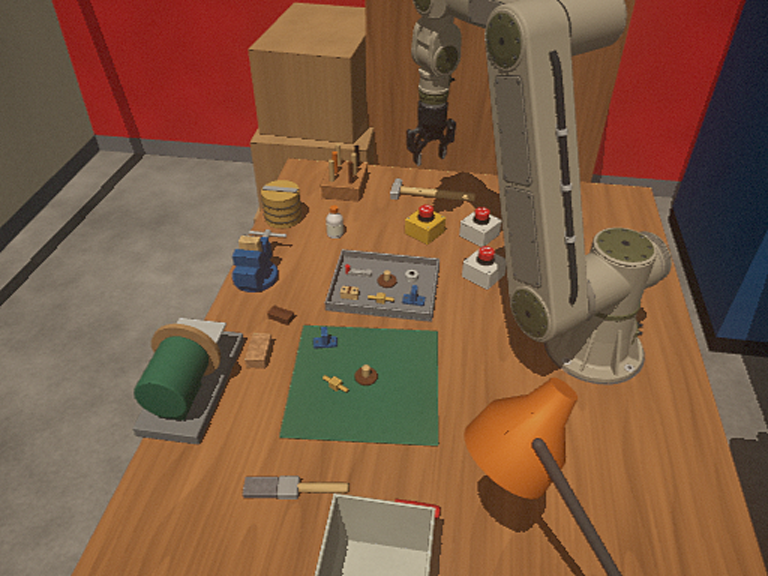

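```bash
python3 - <<'E'
import cv2,numpy as np
def f(fn,x0,x1,y0,y1):
    a=cv2.imread('pics/'+fn)[y0:y1,x0:x1].astype(int)
    m=(a[...,2]>90)&(a[...,1]<60)&(a[...,0]<70)
    r,c=np.nonzero(m);return fn,r.min()+y0,r.max()+y0,round(r.mean()+y0,1),round(c.mean()+x0,1),m.sum()
print(f('scene0.png',270,315,205,250),f('s17.png',270,315,205,250),f('s21.png',270,315,205,250))
print(f('side0.png',405,445,195,235),f('d21.png',405,445,195,235))
a=[cv2.imread('pics/'+n)[y:y+60,x:x+60] for n,x,y in(('scene0.png',265,200),('s17.png',265,200),('s21.png',265,200),('side0.png',398,192),('d21.png',398,192))]
cv2.imwrite('pics/c22.png',cv2.resize(np.hstack(a),None,fx=2.6,fy=2.6))
E
```

```text
('scene0.png', np.int64(205), np.int64(247), np.float64(222.4), np.float64(292.0), np.int64(160)) ('s17.png', np.int64(206), np.int64(246), np.float64(223.9), np.float64(292.3), np.int64(153)) ('s21.png', np.int64(212), np.int64(247), np.float64(222.5), np.float64(291.9), np.int64(166))
('side0.png', np.int64(196), np.int64(217), np.float64(211.7), np.float64(425.6), np.int64(106)) ('d21.png', np.int64(198), np.int64(217), np.float64(211.6), np.float64(426.4), np.int64(115))
```

View pics/c22.png

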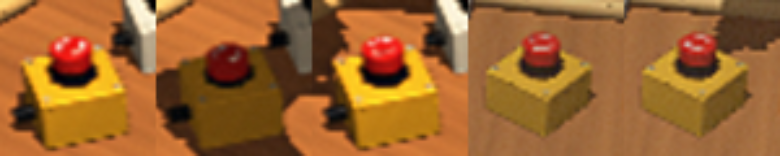

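```bash
python3 -c "
from workcell import order
print(order.job_done())"
```

```text
the job is handed in; nothing more can be done
None
```

I pressed the sander's stop fully down first, made up the kit, then turned the stop clockwise until it came back up, and handed the job in at about 42 s of the 208 s allowed. No verdict is reported, so the results below are from my own checks.

- **Pressing the stop:** I pressed the head of the stop on the yellow box (the two on white boxes are look-alikes) with shut fingers until it was home, reading 12.7 to 13.7 N. The pictures taken afterwards showed it staying down.
- **Kit:** The tray already held a bracket, so I added the collar, one shaft, the crank, the guide block and one cover. The wrist picture, and a side view after the turn, showed six different parts in the tray. The spare bracket, cover and shaft lay on the mat.
- **Releasing the stop:** I gripped the head and turned it clockwise about 53°, letting the hand rise about 8 mm with it. In the camera pictures it was back at its starting height to within about 0.1 pixel in both fixed cameras, with its arrow turned. The hand was about 0.24 m above the bench and touching nothing at hand-in.

**Off-nominal:**
- Putting the shaft down pressed it on the tray floor with about 29 N for a moment; it still lay flat.
- The spare shaft had moved a few centimetres by the time the kit was complete, without my handling it, and was still on the mat.
- The wrist camera and the triangulated positions differed by 2 to 4 mm at times. I compensated for that when gripping.

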